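# Pack the kit parts into the tray carrier and bolt it

### The arm

A 7-joint arm with a two-finger parallel gripper is mounted at the origin on the work surface. World frame = base frame: x ahead of the robot, y to its left, z up, the work surface at z = 0. Lengths are in m, angles in rad, forces in N, time in s.
With the tool pointing down it reaches from about 0.4 to 0.85 m from the base axis. Payload 10.4 kg.
Tool frame: the origin (TCP) lies on the centre line of the jaws, within the pads' length; the fingertips stand 11 mm ahead of it and the grasp point (between the pads) lies 8 mm behind it; z points along the fingers, y is the line along which they close (so a half turn about z gives the same grasp; the last joint's range is limited). The gripper opens to 87 mm and grips with 3 to 60 N. Pads are 19 mm wide; open, the fingers measure 117 mm over their backs; the gripper's body (75 mm by 190 mm) begins 51 mm behind the grasp point.
Start: joints at [1.135, 0.332, -0.065, 1.46, 0.022, 1.35, -0.088], TCP at [0.251, -0.573, 0.194] pointing down, gripper open.
Joint ranges: [-2.6, 2.6], [-0.5, 2.12], [-1.47, 1.34], [0.16, 2.42], [-1.27, 4.41], [0.06, 2.06], [-2.6, 2.6]. Speed limits (rad/s): [2.22, 2.22, 2.79, 2.79, 3.14, 3.14, 3.14].

### API

Orientations are given as a unit quaternion [x, y, z, w].
In Python, from bench import r gives the robot as it stands.
- The arm moves only by the shell command python3 -m pendant 'ROWS' [OPENING] [FORCE]. ROWS is JSON, a list of rows, each a list of 4 numbers: the shift along the tool's x, y, z in m, then the turn about the tool's z in rad. A call has 1 to 8 rows; each row shifts and turns the commanded pose from where the row before left it, along the tool's axes as they then stand; what a row does not reach is not made up. A row lasts 1/12 s, in which the tool goes at most 41.7 mm and 7.16 degrees, less where a joint would pass 70% of its speed; a pose out of reach is approached as far as the arm can. A call with a gripper value outside its range is refused whole. OPENING is the opening, from 0 (shut) to 1 (fully open), set as the call begins (- or left out, the last holds). The fingers move at their own pace and stop on an object; FORCE is the grip in N (left out, the last holds). Time passes only in rows, so rows that do not move let the fingers close. It gives the time, the measured TCP pose, the force, the opening and the grip force at its end, in the units of the state.
- r.read_state(): the state, without advancing time (a new reading comes with each control period).
- r.camera(name): name is "scene" or "top" or "wrist"; returns a dict with "img" (400x640x3 uint8, red, green, blue), "camera_matrix" (3x3 intrinsics, pixels), "xyz" and "attitude" of the camera in the world. Camera axes: x right, y down, z forward; pixel columns grow to the right and rows downward; lengths in m; the calibration is good to about 2 mm. A picture is of the moment at which its call begins. There is no depth.
- r.close_job(): hands the job in; it is judged then, once.
Trained networks look in the newest picture that a camera, given by its name, has taken for a name from the list of things; names that differ only in an ending like _2 or _b are one class to them, and where a whole thing is asked for, a point or a joint stands for the part that bears it (a point fixed in the world has none). Each returns a list of dicts, best first, with "score" (0 to 1); they miss things now and then, are a little off and sometimes report something else, mostly with a low value. They report only what shows in the picture. A call takes as long as a camera call.
- r.outline_of(thing, camera): "mask" (400x640 bool, what is visible of it) and "bbox" ([centre column, centre row, width, height] in pixels, round what is visible of it).
The state is a dict: "time": time; "joint_positions": joint angles; "joint_vel": joint speeds; "joint_torque": joint torques, N m; "ee_pos": TCP position; "eef_rot": TCP orientation; "ft_force": force on the tool from outside, world axes, zero at the start; "torque": the same for the moment, N m; "width": finger opening in m; "grip_force": force on a finger pad.
Only numpy, scipy, OpenCV 4.12 (cv2) and the standard library are available. Lean on these libraries where they do the work, as an engineer would, in place of code of your own. Each camera call takes 0.05 s, during which the arm holds its last target. There are 200 camera calls.

### The job

Lift the two upper trays off the stack in the carrier and set them aside upright on the cutting mat, then put every white kit part from the blue sheet into the deep bottom tray, in a single layer with none on top of another (the deep tray may be taken out for this). Restack the trays squarely in the carrier as they were, deep tray at the bottom, divided tray next, lidded tray on top, and slide the bolt fully home into its keeper. Leave the cement bottle, dish and tweezers where they are.

Things in the scene. Friction and masses are not known exactly. Their poses are not given: they have to be found in the camera images.
- carrier: tray carrier fixed on the cutting mat (its top is 3 mm above the bench): 8 mm plywood base, two upright aluminium end channels that guide a stack of trays, open at front and back. Origin under the centre of the bay, on the mat; x across the trays, y along trays and bolt, z up. The slotted steel barrel of the bolt runs from y = -73 to -241 mm, 22 mm wide, top at z = 123 mm.
- bay (a point): centre of the carrier's bay floor, 8 mm above its origin, same axes. The uprights' inner faces are at y = +-63 mm (to 96 mm above this point, the bolt's staples on them to 116 mm). Each has flanges at x = +-36 mm (inner faces), 88 mm high, leaving |y| < 49 mm open for fingers. A tray has 5 mm of play all round and goes in and out straight up.
- keeper (a point): middle of the keeper staple's opening (13 mm wide) on the +y upright, carrier y = 63 to 73 mm, 113 mm above the carrier's origin, that the bolt's tip must enter.
- bolt (a joint): barrel bolt of the carrier, 10 mm steel rod, m: 0 = drawn back, 0.142 = fully home at its stop. It slides along the carrier's +y, 4 mm above the full stack, and into the keeper; tip at carrier y = -64 mm drawn, 78 mm home. About 2 N of friction, stays where it is left; starts within 6 mm of drawn.
- bolt_knob (a point): centre of the bolt's upright steel knob, a cylinder 16 mm in diameter and 28 mm tall above the barrel's slot, 141 mm above the carrier's origin; at carrier y = -222 mm drawn, -80 mm home.
- deep_tray_c (a point): open dark grey tray, the deepest, 62 (x) x 116 (y) x 36 mm, walls and floor 3 mm thick, about 120 g; starts at the bottom of the stack in the carrier. Point at its centre, half-way up (18 mm above its underside), z up.
- divided_tray_c (a point): open dark grey tray with partitions, 62 (x) x 116 (y) x 30 mm, about 100 g, empty; starts in the middle of the stack. Point at its centre, half-way up (15 mm).
- lidded_tray_c (a point): closed dark grey tray with a pale flat lid that does not come off, 62 (x) x 116 (y) x 30 mm, about 120 g; starts on top of the stack. Point at its centre, half-way up (15 mm).
- sheet: thin blue work sheet, 170 x 170 mm, lying flat on the cutting mat (no thickness to speak of); the kit parts start on it. Origin at its centre.
- shoulder_c (a point): shoulder part of a model kit, white plastic, plain block with a grooved flank, 24 (x) x 18 (y) x 16 mm tall, 20 g; may be absent. Point at its centre, half-way up; it starts upright and may be gripped across its 18 mm width.
- foot_c (a point): foot part of a model kit, white plastic, stepped: 10 mm high toe at +x, 20 mm high heel (13 mm long) at -x, 24 (x) x 18 (y) x 20 mm tall, 20 g; may be absent. Point at its centre, half-way up; it starts upright and may be gripped across its 18 mm width.
- backpack_c (a point): backpack part of a model kit, white plastic, block with two small round nozzles on its -x face, 22 (x) x 18 (y) x 18 mm tall, 20 g; may be absent. Point at its centre, half-way up; it starts upright and may be gripped across its 18 mm width.
- shin_c (a point): shin part of a model kit, white plastic, 12 mm high block with an 18 mm long ridge on top, 24 (x) x 18 (y) x 17 mm tall, 20 g; may be absent. Point at its centre, half-way up; it starts upright and may be gripped across its 18 mm width.
- cement: square cement bottle with a yellow cap, 44 x 44 x 76 mm, a bystander. Origin under its middle, on the mat.
- dish: black water dish with a sponge, 85 x 125 x 20 mm, a bystander. Origin under its middle, on the mat.
- tweezers: steel tweezers, 135 mm long, lying along their x, a bystander. Origin under its middle, on the mat.

How it is judged:
On the way, in this order (a step that is already met when the one before it is completed fails the run):
1. both upper trays stand upright on the mat, clear of the deep tray (height (world z) of each of divided_tray_c, lidded_tray_c below 0.026 m and angle between each of divided_tray_c, lidded_tray_c's own z axis and vertical below 0.1 rad and horizontal distance between each of divided_tray_c, lidded_tray_c and deep_tray_c above 0.064 m), for 0.2 s.
2. every kit part present lies in the deep tray, in one layer (x of shoulder_c in the frame of deep_tray_c between -0.029 and 0.029 m and y of shoulder_c in the frame of deep_tray_c between -0.056 and 0.056 m and z of shoulder_c in the frame of deep_tray_c between -0.016 and 0.0035 m and x of foot_c in the frame of deep_tray_c between -0.029 and 0.029 m and y of foot_c in the frame of deep_tray_c between -0.056 and 0.056 m and z of foot_c in the frame of deep_tray_c between -0.016 and 0.0035 m and x of backpack_c in the frame of deep_tray_c between -0.029 and 0.029 m and y of backpack_c in the frame of deep_tray_c between -0.056 and 0.056 m and z of backpack_c in the frame of deep_tray_c between -0.016 and 0.0035 m and x of shin_c in the frame of deep_tray_c between -0.029 and 0.029 m and y of shin_c in the frame of deep_tray_c between -0.056 and 0.056 m and z of shin_c in the frame of deep_tray_c between -0.016 and 0.0035 m), for 0.2 s.
3. the three trays are stacked in the carrier again: deep, divided, lidded on top (x of deep_tray_c in the frame of carrier between -0.008 and 0.008 m and y of deep_tray_c in the frame of carrier between -0.009 and 0.009 m and z of deep_tray_c in the frame of carrier between 0.022 and 0.03 m and angle between each of deep_tray_c, divided_tray_c, lidded_tray_c's own z axis and vertical below 0.1 rad and x of divided_tray_c in the frame of carrier between -0.008 and 0.008 m and y of divided_tray_c in the frame of carrier between -0.009 and 0.009 m and z of divided_tray_c in the frame of carrier between 0.055 and 0.063 m and x of lidded_tray_c in the frame of carrier between -0.008 and 0.008 m and y of lidded_tray_c in the frame of carrier between -0.009 and 0.009 m and z of lidded_tray_c in the frame of carrier between 0.085 and 0.093 m), for 0.2 s.
At the end, for the whole second after the job is handed in: Bolt joint above 0.135 m; deep, divided, lidded trays stacked upright in this order in the carrier (within 8 mm across, 9 mm along, 4 mm in height, 0.1 rad tilt); every kit part present in the deep tray, its centre less than 21.5 mm above the tray's underside (all of step 2 and all of step 3 and value of joint bolt above 0.135 m); the robot touches nothing.
It fails at once if the cement is pushed more than 30 mm (distance of cement from where it was at the start of the episode above 0.03 m).
It fails at once if the dish is pushed more than 30 mm (distance of dish from where it was at the start of the episode above 0.03 m).
It fails at once if the tweezers is pushed more than 30 mm (distance of tweezers from where it was at the start of the episode above 0.03 m).
It fails at once if the cement bottle is tipped (angle between cement's own z axis and vertical above 0.4 rad).
Of shoulder, foot, backpack, shin only 2 to 4 are there at a start; the rules pass over those that are not, and their reading is None.
At some moment in a run one of shoulder, foot, backpack, shin may be knocked a few centimetres aside while the robot is not near it.
Once in a run the grip may slacken for a moment while it holds something.
It also fails if it takes over 210 s, if anything falls off the work surface, if the arm or the gripper's body presses on something with over 40 N, if the wrist force passes 120 N, or if a joint passes its speed limit or range.

## Working session

There is one attempt and no reset: what is moved stays moved. The work goes in short steps, Python scripts to look and compute and a shell command to move; the robot and the scene stay as the last step left them, time stands still between calls to the robot, and variables do not carry over. Pictures are saved under pics/ and viewed, at most 14 in all, crops included, and the job is handed in when it is done.

```bash
ls; mkdir -p pics
cat > h.py <<'E'
import numpy as np, cv2
from scipy.spatial.transform import Rotation as R
from bench import r
def cam(n):
    c=r.camera(n); a=np.array(c["attitude"],float)
    c["R"]=a if a.shape==(3,3) else R.from_quat(a).as_matrix()
    c["K"]=np.array(c["camera_matrix"]); c["p"]=np.array(c["xyz"]); return c
def save(c,f): cv2.imwrite("pics/"+f,c["img"][:,:,::-1])
def px2w(c,uv,z):
    d=c["R"]@np.linalg.solve(c["K"],[uv[0],uv[1],1.]); return c["p"]+d*(z-c["p"][2])/d[2]
def w2px(c,P):
    q=c["K"]@(c["R"].T@(np.array(P)-c["p"])); return q[:2]/q[2]
def tri(obs):
    A=np.zeros((3,3));b=np.zeros(3)
    for c,uv in obs:
        d=c["R"]@np.linalg.solve(c["K"],[uv[0],uv[1],1.]); d/=np.linalg.norm(d)
        M=np.eye(3)-np.outer(d,d);A+=M;b+=M@c["p"]
    return np.linalg.solve(A,b)
def tool(P):
    s=r.read_state(); return R.from_quat(s["eef_rot"]).inv().apply(np.array(P)-s["ee_pos"])
E
python3 - <<'E'
from h import *
s=r.read_state(); print(s); print(R.from_quat(s["eef_rot"]).as_matrix().round(3))
for n in("scene","top"):
    c=cam(n); save(c,n+"0.png"); print(n,c["p"],c["R"].round(3).tolist(),c["K"].tolist())
    for t in "carrier bolt_knob deep_tray_c divided_tray_c lidded_tray_c sheet shoulder_c foot_c backpack_c shin_c cement dish tweezers".split():
        print(t,[(round(o["score"],2),np.round(o["bbox"]).tolist()) for o in r.outline_of(t,n)[:2]])
E
```

```text
pics
{'time': 0.0, 'joint_positions': array([ 1.13538387,  0.33284976, -0.06470323,  1.46098139,  0.02160777,
        1.34993395, -0.08847019]), 'joint_vel': array([ 4.07238342e-05,  3.12640802e-04,  7.48598169e-04,  7.30567764e-04,
       -6.60684081e-04, -8.47831611e-04,  1.01262662e-03]), 'joint_torque': array([ 2.22109643e-04, -6.23244667e+01,  2.49191537e-02, -3.89897883e+01,
       -6.11302257e-02,  3.96707200e-02,  1.91255808e-04]), 'ee_pos': array([ 0.25054694, -0.57208037,  0.19284868]), 'eef_rot': array([ 9.78767709e-01,  2.04971283e-01, -1.89570130e-04, -7.13534733e-04]), 'ft_force': array([ 0.28030231, -0.14041327,  0.72198674]), 'torque': array([-0.01200699, -0.0189097 ,  0.05127842]), 'grip_force': 0.0, 'width': 0.0870570837756757}
[[ 0.916  0.401 -0.001]
 [ 0.401 -0.916  0.001]
 [-0.    -0.001 -1.   ]]
scene [ 1.34784818 -0.15636147  0.82161541] [[0.211, 0.664, -0.717], [0.977, -0.142, 0.156], [0.002, -0.734, -0.679]] [[430.08092626747344, 0.0, 317.38359286407547], [0.0, 430.08092626747344, 195.80836506967017], [0.0, 0.0, 1.0]]
carrier [(0.86, [349.0, 203.0, 127.0, 58.
[... 797 characters left out ...]
 [0.0, 394.1907705244889, 200.1247683252071], [0.0, 0.0, 1.0]]
carrier [(0.71, [294.0, 219.0, 112.0, 35.0]), (0.49, [428.0, 236.0, 65.0, 63.0])]
bolt_knob [(0.55, [317.0, 215.0, 62.0, 2.0])]
deep_tray_c [(0.69, [319.0, 217.0, 53.0, 3.0])]
divided_tray_c [(0.21, [347.0, 167.0, 20.0, 15.0])]
lidded_tray_c [(0.82, [263.0, 213.0, 37.0, 25.0]), (0.61, [294.0, 218.0, 112.0, 33.0])]
sheet [(0.86, [425.0, 236.0, 61.0, 60.0])]
shoulder_c [(0.53, [417.0, 245.0, 2.0, 7.0])]
foot_c [(0.43, [412.0, 226.0, 11.0, 7.0])]
backpack_c []
shin_c [(0.24, [319.0, 217.0, 55.0, 6.0])]
cement [(0.54, [348.0, 166.0, 21.0, 17.0])]
dish [(0.87, [397.0, 164.0, 41.0, 33.0])]
tweezers [(0.55, [293.0, 217.0, 116.0, 36.0])]
```

Run:
```python
import cv2,numpy as np
t=cv2.imread("pics/top0.png")[120:300,200:500]; s=cv2.imread("pics/scene0.png")[130:330,150:480]
t=cv2.resize(t,None,fx=2.4,fy=1.6*1.5 and 2.4,interpolation=3)
cv2.imwrite("pics/t0.png",t)
cv2.imwrite("pics/s0.png",cv2.resize(s,None,fx=2.4,fy=2.4,interpolation=3))
```

```text
(no output)
```

View pics/t0.png

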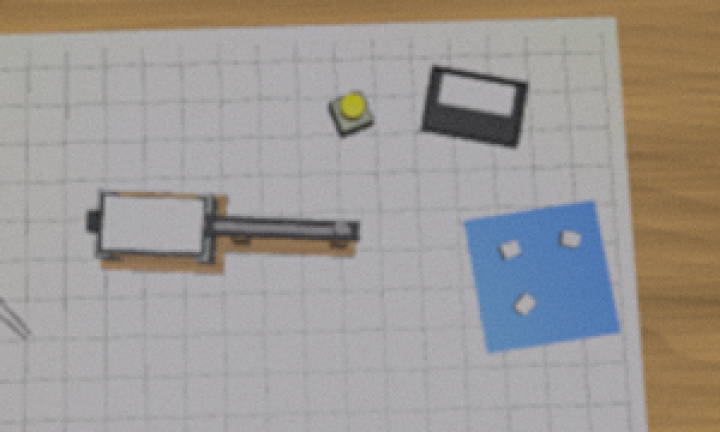

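View pics/s0.png

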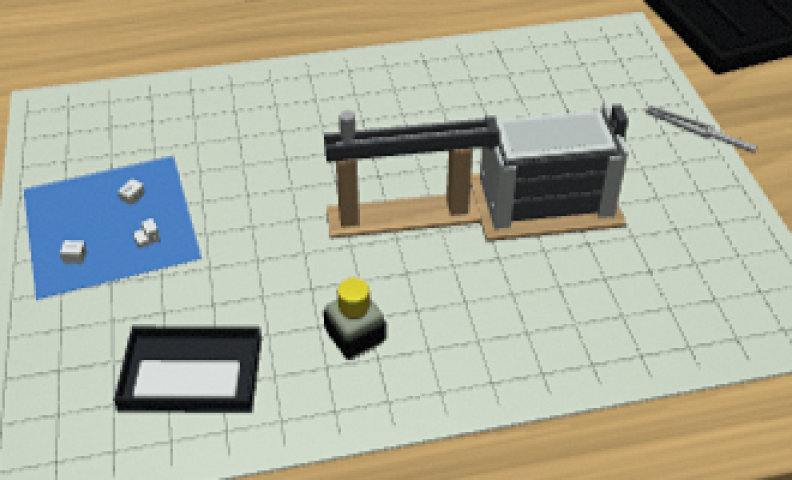

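The top crop shows the lidded stack at crop (155,225), with the knob at (342,228), so carrier +y points image-left, which is world +y. Three white parts lie on the blue sheet at (511,249), (570,239) and (525,303). The bottle is at (351,112), the dish at (475,107) and the tweezers at far left (15,318).

Run:
```python
from h import *
c=cam("top"); s=cam("scene")
T=lambda u,v:(200+u/2.4,120+v/2.4)
S=lambda u,v:(150+u/2.4,130+v/2.4)
for n,uv,z in [("A",(511,249),.02),("B",(570,239),.02),("C",(525,303),.02),("lidTL",(103,195),.107),("lidTR",(207,197),.107),("lidBR",(206,254),.107),("lidBL",(103,253),.107),("cementcap",(353,104),.079),("dish",(475,107),.015),("tweez",(28,336),.005),("matTR",(615,17),.003),("sheetTL",(466,220),.003),("sheetBR",(618,332),.003)]:
    print(n,px2w(c,T(*uv),z).round(3))
print("knobtop",tri([(c,T(342,228)),(s,S(347,114))]).round(3))
for n,a,b in [("A",(511,247),(130,188)),("B",(570,238),(72,246)),("C",(525,302),(150,228))]:
  print(n, px2w(s,S(*b),.018).round(3))
print("lid corners scene",[px2w(s,S(*u),.107).round(3).tolist() for u in((500,117),(605,115),(618,150),(505,158))])
for uv in ((650,108),(755,150)): print("tw",px2w(s,S(*uv),.005).round(3))
w=cam("wrist"); st=r.read_state(); Rt=R.from_quat(st["eef_rot"]).as_matrix()
print("wrist in tool",(Rt.T@(w["p"]-st["ee_pos"])).round(4),(Rt.T@w["R"]).round(3).tolist(),w["K"].tolist())
```

```text
A [ 0.551 -0.263  0.02 ]
B [ 0.561 -0.338  0.02 ]
C [ 0.483 -0.277  0.02 ]
lidTL [0.621 0.23  0.107]
lidTR [0.616 0.108 0.107]
lidBR [0.549 0.11  0.107]
lidBL [0.554 0.23  0.107]
cementcap [ 0.728 -0.068  0.079]
dish [ 0.734 -0.229  0.015]
tweez [0.46  0.345 0.005]
matTR [ 0.852 -0.421  0.003]
sheetTL [ 0.59  -0.212  0.003]
sheetBR [ 0.444 -0.396  0.003]
knobtop [ 0.571 -0.044  0.156]
A [ 0.485 -0.277  0.018]
B [ 0.56  -0.338  0.018]
C [ 0.551 -0.257  0.018]
lid corners scene [[0.553, 0.124, 0.107], [0.573, 0.235, 0.107], [0.629, 0.228, 0.107], [0.616, 0.111, 0.107]]
tw [0.462 0.349 0.005]
tw [0.56  0.441 0.005]
wrist in tool [ 0.0841 -0.0007 -0.1914] [[-0.0, -0.954, -0.3], [1.0, -0.0, -0.0], [0.0, -0.3, 0.954]] [[316.4116951707301, 0.0, 323.21332192631235], [0.0, 316.4116951707301, 197.44392568551956], [0.0, 0.0, 1.0]]
```

```bash
python3 -m pendant '[[0.03,-0.012,-0.01,0],[0.033,-0.012,-0.01,0],[0.033,-0.012,-0.01,0],[0.033,-0.012,-0.01,0],[0.033,-0.012,-0.01,0],[0.033,-0.012,-0.01,0]]' 1 ; python3 -m pendant '[[0.033,-0.012,-0.01,0],[0.033,-0.012,-0.01,0],[0.033,-0.012,-0.01,0],[0.033,-0.012,0,0],[0.033,-0.012,0,0],[0.033,-0.012,0,0],[0,0,0,0],[0,0,0,0]]'
cat > look.py <<'E'
import sys; from h import *
f=sys.argv[1]; z=float(sys.argv[2])
c=cam("wrist"); save(c,f+".png"); np.savez("pics/"+f+".npz",R=c["R"],p=c["p"],K=c["K"])
for t in sys.argv[3:]:
    for o in r.outline_of(t,"wrist")[:2]:
        m=o["mask"].astype(np.uint8); v,u=np.nonzero(m)
        if len(u)<10: continue
        rc=cv2.minAreaRect(np.float32(np.c_[u,v])); P=px2w(c,rc[0],z)
        B=np.array([px2w(c,q,z)[:2] for q in cv2.boxPoints(rc)]); e=B[1]-B[0]; g=B[2]-B[1]
        print(t,round(o["score"],2),"px",np.round(rc[0],1).tolist(),"w",P.round(4)[:2].tolist(),"sides",[(round(float(np.hypot(*k)),4),round(float(np.arctan2(k[1],k[0])),3)) for k in(e,g)])
E
python3 look.py w1 .013 shoulder_c foot_c backpack_c shin_c sheet; python3 -c "
from h import *; s=r.read_state(); print(s['joint_positions'].round(2),s['ee_pos'])"
```

```text
time: 2.05
ee_pos: [0.4015, -0.427, 0.2544]
eef_rot: [0.979, 0.205, 0.0, 0.0]
ft_force: [0.7, -1.1, 0.2]
width: 0.087
grip_force: 0.0
time: 2.72
ee_pos: [0.5543, -0.2806, 0.2833]
eef_rot: [0.978, 0.207, 0.0, -0.0]
ft_force: [-1.6, -0.4, -0.2]
width: 0.0866
grip_force: 0.0
shoulder_c 0.47 px [302.3, 197.9] w [0.4843, -0.2754] sides [(0.0263, -0.784), (0.0215, -2.391)]
foot_c 0.53 px [311.4, 153.5] w [0.5527, -0.2612] sides [(0.021, 0.299), (0.0242, -1.253)]
backpack_c 0.51 px [360.9, 167.3] w [0.5635, -0.3365] sides [(0.0188, -0.233), (0.0244, -1.819)]
sheet 0.94 px [326.7, 180.3] w [0.5248, -0.2983] sides [(0.1671, 0.085), (0.1667, -1.438)]
sheet 0.44 px [302.3, 197.6] w [0.4847, -0.2752] sides [(0.0263, -0.678), (0.0218, -2.288)]
[ 0.63  0.31 -0.3   1.31  0.09  1.53 -0.82] [ 0.55221197 -0.28420202  0.28384717]
```

View pics/w1.png

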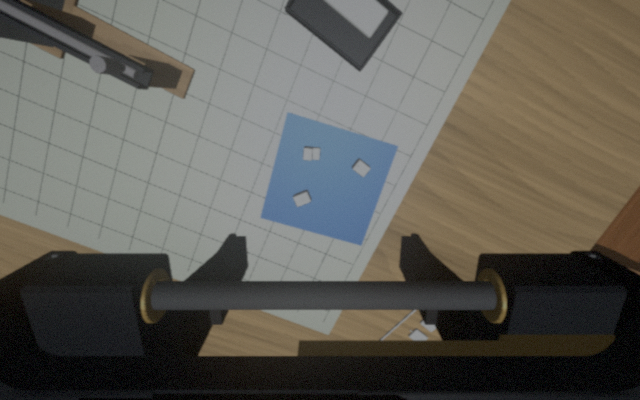

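The wrist view shows all three parts on the blue sheet, at (302,198), (311,154) and (361,168). The knob is at (98,65). The readings agree with the top view, so I'm moving to the carrier.

```bash
python3 -m pendant '[[0,0,0,-0.121],[0,0,0,-0.121],[0,0,0,-0.121],[0,0,0,-0.121],[0,0,0,-0.121],[0,0,0,-0.121],[0,0,0,-0.121],[0,0,0,-0.121]]' | tail -6 | head -2 ; python3 -m pendant '[[0.02,0,0,-0.121],[0.035,0.004,0,0],[0.035,0.004,0,0],[0.035,0.004,0,0],[0.035,0.004,0,0],[0.03,0.004,0,0],[0,0,0,0],[0,0,0,0]]'
python3 look.py w2 .107 lidded_tray_c bolt_knob carrier
python3 -m pendant '[[0.03,0.002,0,0],[0.035,0.001,0,0],[0.035,0.001,0,0],[0.035,0.001,0,0],[0.035,0.001,0,0],[0.035,0.001,0,0],[0.035,0.001,0,0],[0.02,0,0,0]]' >/dev/null;  python3 -m pendant '[[0,0,0,0],[0,0,0,0],[0,0,0,0]]'
python3 look.py w3 .107 lidded_tray_c carrier; python3 -c "
from h import *; s=r.read_state(); print(s['joint_positions'].round(2))
a=cv2.imread('pics/w2.png')[:260];b=cv2.imread('pics/w3.png')[:260]
cv2.imwrite('pics/w23.png',np.vstack([a,b]))"
```

```text
time: 3.68
ee_pos: [0.5524, -0.2838, 0.2838]
time: 4.35
ee_pos: [0.5885, -0.0936, 0.284]
eef_rot: [0.73, 0.683, 0.0, 0.0]
ft_force: [0.2, -1.3, 0.7]
width: 0.0871
grip_force: 0.0
lidded_tray_c 0.19 px [292.5, 277.2] w [0.5391, -0.2333] sides [(0.1231, 0.116), (0.1351, -1.471)]
bolt_knob 0.98 px [304.5, 70.5] w [0.5765, 0.0199] sides [(0.0153, -0.066), (0.1428, -1.648)]
carrier 0.69 px [308.5, 76.0] w [0.5804, 0.014] sides [(0.0785, -0.066), (0.1556, -1.615)]
time: 5.47
ee_pos: [0.6149, 0.1617, 0.2835]
eef_rot: [0.732, 0.681, -0.0, 0.0]
ft_force: [0.3, -1.3, 0.2]
width: 0.0869
grip_force: 0.0
lidded_tray_c 0.59 px [299.9, 159.5] w [0.5893, 0.1784] sides [(0.061, -0.05), (0.1167, -1.616)]
carrier 0.85 px [300.5, 219.5] w [0.583, 0.1031] sides [(0.3445, 1.442), (0.0828, -0.072)]
carrier 0.43 px [302.4, 279.1] w [0.5776, 0.0185] sides [(0.2044, 1.46), (0.016, -0.088)]
[ 0.13  0.4  -0.65  1.25  0.24  1.57 -0.55]
```

View pics/w23.png

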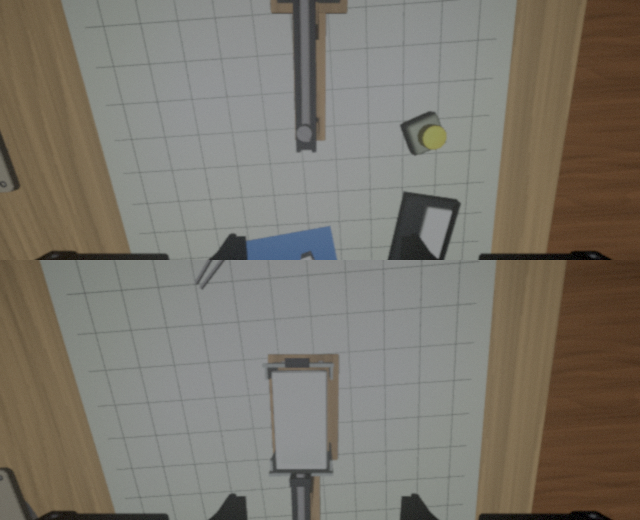

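The upper half shows the knob at (304,133) on the barrel, whose end is at (306,152). The lower half shows the lid from (272,112) to (328,210), with the uprights above and below it. Next I work out the carrier pose, the lid height and the bolt offset.

```bash
cat >> h.py <<'E'
def old(f):
    d=np.load("pics/"+f+".npz"); return {k:d[k] for k in("R","p","K")}
E
python3 - <<'E'
from h import *
t=cam("top"); o=[x for x in r.outline_of("lidded_tray_c","top")][:2]
for x in o: print(x["score"],x["bbox"])
w2,w3=old("w2"),old("w3")
T=lambda u,v:(200+u/2.4,120+v/2.4)
print("lid tri",tri([(w3,(299.9,159.5)),(t,T(154,225))]).round(4))
k=px2w(w2,(304.5,133),.158); e=px2w(w2,(306,152.5),.126)
print("knob",k.round(4),"barrel end",e.round(4), "knob tri",tri([(w2,(304.5,133)),(t,T(342,228))]).round(4))
psi=-.048
c=np.array([.5893,.1784]); Rm=np.array([[np.cos(psi),np.sin(psi)],[-np.sin(psi),np.cos(psi)]])
print("in tray frame knob",(Rm@(k[:2]-c)).round(4),"end",(Rm@(e[:2]-c)).round(4))
g=cv2.imread("pics/w3.png"); 
# sharp edges: lid corners & uprights
cv2.imwrite("pics/lid.png",cv2.resize(g[85:225,250:350],None,fx=5,fy=4.2,interpolation=2))
E
```

```text
lid tri [0.5871 0.174  0.0825]
knob [ 0.5741 -0.0415  0.158 ] barrel end [ 0.572 -0.066  0.126] knob tri [ 0.5726 -0.0459  0.1275]
in tray frame knob [-0.0046 -0.2204] end [-0.0056 -0.245 ]
```

View pics/lid.png

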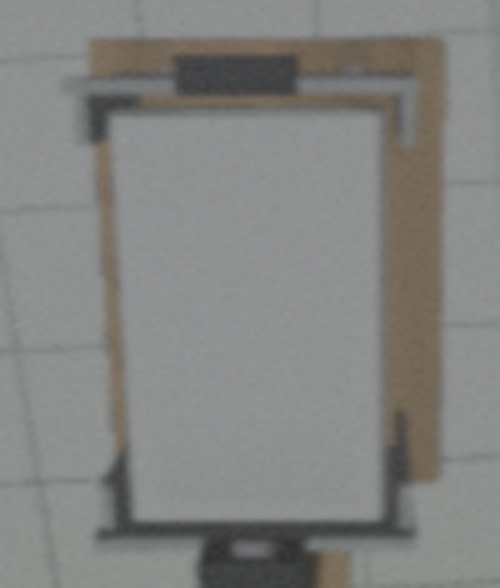

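The enlarged lid shows the gap to the uprights on both sides. The keeper is at crop (236,75), and the bolt tip does not overlap the lid noticeably. I'll combine the keeper and barrel end for the carrier pose.

Run:
```python
from h import *
w2,w3=old("w2"),old("w3")
L=lambda x,y:(250+x/5,85+y/4.2)
k=px2w(w3,L(236,75),.127)[:2]; e=px2w(w2,(306,152.5),.126)[:2]
u=[px2w(w3,L(*q),.107)[:2] for q in((245,97),(252,530))]
d=k-e; print("keeper",k.round(4),"end",e.round(4),"len",np.hypot(*d).round(4),"(309)","psi",-np.arctan2(d[0],d[1]).round(4))
m=e+d*241/309; print("origin",m.round(4),"uprights mid",np.mean(u,0).round(4),np.hypot(*(u[0]-u[1])).round(4))
for q in((110,110),(380,110),(387,522),(127,522)): print("lid",px2w(w3,L(*q),.107)[:2].round(4))
print("tool",tool([*m,.2]).round(4))
```

```text
keeper [0.5939 0.2423] end [ 0.572 -0.066] len 0.3092 (309) psi -0.0709
origin [0.589  0.1745] uprights mid [0.5888 0.1753] 0.1227
lid [0.5632 0.2352]
lid [0.6236 0.2309]
lid [0.6173 0.1142]
lid [0.5533 0.1188]
tool [ 0.0103 -0.0264  0.0838]
```

The barrel-to-keeper length comes out at 309.2 mm against 309. That puts the carrier origin at (0.589, 0.1748) with yaw -0.07. The knob reads about 6 mm forward of drawn, so I'll push the bolt back first.

```bash
python3 -m pendant '[[-0.036,-0.005,0,0],[-0.036,-0.005,0,0],[-0.036,-0.005,0,0],[-0.036,-0.005,0,0],[-0.037,-0.006,0,0],[0,0,0.035,0],[0,0,0.035,0],[0,0,0.035,0]]' 0 20; python3 -m pendant '[[0,0,0.027,0],[0,0,0,0],[0,0,0,0]]'; python3 -c "
from h import *
print(tool([.5755,-.0177,.15]).round(4))
c=cam('wrist');save(c,'k.png')"
```

```text
time: 6.38
ee_pos: [0.576, -0.0167, 0.1781]
eef_rot: [0.732, 0.681, 0.001, 0.001]
ft_force: [0.5, 0.3, -1.0]
width: 0.0415
grip_force: 0.0
time: 6.63
ee_pos: [0.5753, -0.0155, 0.1515]
eef_rot: [0.731, 0.682, -0.001, -0.001]
ft_force: [0.1, 0.2, 1.3]
width: 0.0217
grip_force: 0.0
[-0.0022  0.0004  0.0015]
```

```bash
python3 -m pendant '[[-0.003,0,0,0],[-0.003,0,0,0],[-0.002,0,0,0],[-0.002,0,0,0]]';python3 -m pendant '[[-0.002,0,0,0],[-0.002,0,0,0]]'; python3 -m pendant '[[-0.001,0,0,0],[-0.001,0,0,0]]'; python3 -m pendant '[[-0.001,0,0,0],[0,0,0,0]]'
```

```text
time: 7.02
ee_pos: [0.5757, -0.0255, 0.1527]
eef_rot: [0.731, 0.682, 0.0, 0.001]
ft_force: [0.1, -0.2, 0.1]
width: 0.0007
grip_force: 0.0
time: 7.18
ee_pos: [0.575, -0.0293, 0.1519]
eef_rot: [0.731, 0.682, 0.0, 0.0]
ft_force: [-0.8, 0.1, -0.1]
width: 0.0005
grip_force: 0.0
time: 7.35
ee_pos: [0.5748, -0.0311, 0.1517]
eef_rot: [0.731, 0.682, -0.0, 0.0]
ft_force: [0.8, 0.4, -0.1]
width: 0.0007
grip_force: 0.0
time: 7.52
ee_pos: [0.5747, -0.0322, 0.1516]
eef_rot: [0.731, 0.682, -0.0, 0.0]
ft_force: [0.7, -0.2, 0.6]
width: 0.0002
grip_force: 0.0
```

```bash
for i in 1 2 3; do python3 -m pendant '[[-0.0015,0,0,0],[-0.0015,0,0,0]]' | sed -n '2p;4p'; done
```

```text
ee_pos: [0.5745, -0.0349, 0.1516]
ft_force: [-0.0, -0.1, 0.4]
ee_pos: [0.5743, -0.0382, 0.1516]
ft_force: [-0.4, -0.1, -0.1]
ee_pos: [0.5741, -0.0412, 0.1517]
ft_force: [0.5, -0.2, -0.9]
```

```bash
python3 look.py k2 .158 bolt_knob
python3 - <<'E'
from h import *
s=cam("scene"); save(s,"s2.png")
a=cv2.imread("pics/k2.png"); b=cv2.resize(s["img"][130:330,200:460,::-1],(640,492),interpolation=2)
cv2.imwrite("pics/k2v.png",np.hstack([cv2.resize(a[100:400,180:460],(374,400)),cv2.resize(b[50:,:],(426,400))]))
E
```

```text
bolt_knob 0.95 px [322.0, 117.5] w [0.5791, 0.0322] sides [(0.0113, -0.069), (0.1312, -1.631)]
bolt_knob 0.34 px [320.5, 118.5] w [0.5782, 0.0317] sides [(0.0579, -0.069), (0.1327, -1.589)]
```

View pics/k2v.png

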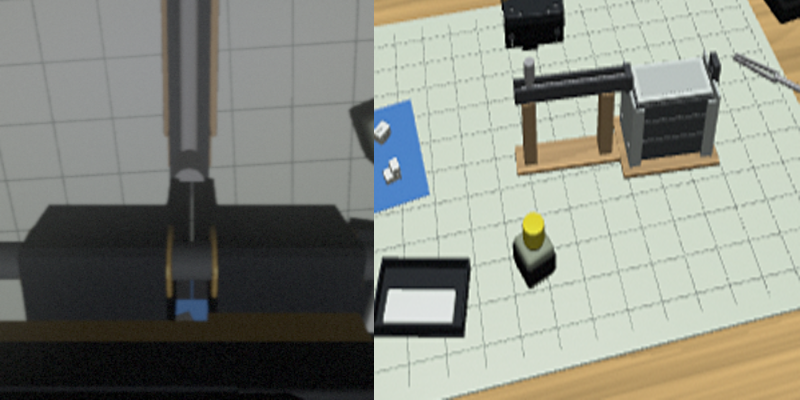

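Run:
```python
from h import *
s=cam("scene"); save(s,"s3.png"); st=r.read_state(); print(st["ee_pos"],st["width"])
p=st["ee_pos"]
for dz in(-.011,0,.06,.1): print(dz,w2px(s,p+[0,0,dz]).round(1))
print("knob exp",w2px(s,[.574,-.0415,.158]).round(1),w2px(s,[.574,-.0415,.13]).round(1))
for o in r.outline_of("bolt_knob","scene"): print(o["score"],o["bbox"])
k2=old("k2"); print("knob k2",px2w(k2,(322,224),.158).round(4)); print("tip px",w2px(k2,p-[0,0,.011]))
a=cv2.imread("pics/k.png")[150:330,230:420]; b=cv2.imread("pics/s3.png")[110:240,220:380]
cv2.imwrite("pics/kk.png",np.hstack([cv2.resize(a,(380,360)),cv2.resize(b,(420,360),interpolation=2)]))
```

```text
[ 0.57412394 -0.04099761  0.15165255] 0.00032809885885450984
-0.011 [295.7 183. ]
0 [295.6 179.5]
0.06 [294.7 159.7]
0.1 [294.1 145.5]
knob exp [295.3 177.5] [295.7 186.3]
knob k2 [ 0.5745 -0.0328  0.158 ]
tip px [322.33032362 225.4665222 ]
```

View pics/kk.png

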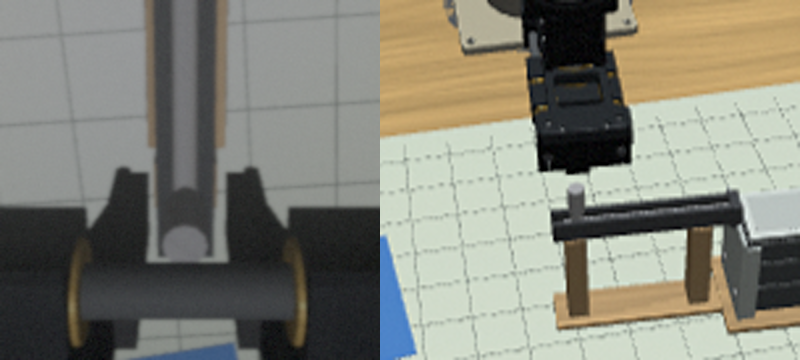

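Run:
```python
from h import *
a=cv2.imread("pics/scene0.png",0);b=cv2.imread("pics/s3.png",0);k=cv2.imread("pics/k2.png",0)
print(a[164:196,286:306:1][::2]);print(b[164:196,286:306][::2])
print("k2",k[200:250:3,296:350:3])
s=r.camera("scene");
c=cam("scene");print(w2px(c,[.669,-.048,.2105]),w2px(c,[.669,-.01,.2105]),w2px(c,[.669,-.08,.2105]))
```

```text
[[208 206 206 206 206 208 207 206 206 205 177 208 207 208 206 206 205 205
  206 206]
 [208 207 206 208 205 206 207 207 205 208 203 169 208 206 205 206 206 207
  207 207]
 [206 208 207 207 207 207 206 207 206 208 206 170 210 208 209 205 187 164
  192 206]
 [206 187 163 194 206 186 163 192 200 193 200 196 197 201 199 196 207 207
  206 207]
 [196 208 207 206 208 207 206 206 207 207 208 206 193 193 209 206 204 206
  206 206]
 [207 207 207 208 207 206 208 205 207 207 207 208 206 177 209 206 206 207
  206 207]
 [207 204 207 207 209 208 189 177 170 172 179 194 206 192 177 208 209 205
  207 206]
 [206 206 207 208 204 157 166 164 166 165 165 138 212 205 178 210 210 209
  208 208]
 [207 207 207 208 207 131  72  91 101  91  80  81 190 195 186 131 202 191
  200 207]
 [192 201 200 200 195 123  64  71  72  75  71  82 181 213 206 158 213 212
  211 212]
 [214 214 214 216 215 162  64  71  72  74  71  74 133 133 136 133 101 114
   95  95]
 [ 72  67  66  49  46  50  67  70  73  73  72  65  31  36  35  31  28  26
   27  26]
 [ 25  31  29  25  27  30  56  76  72  75  88  91 117 100 128 106 107 109
   91 
[... 2284 characters left out ...]
31 137 137 131]
 [137 134 134 128  68  62  66  94 108 102  89  62  62  74 142 144 145 145]
 [147 145 145 141  68  70 109 116 115 114 116 104  63  71 145 146 146 145]
 [144 146 145 141  60  72 102 115 112 115 114 114  84  56 110 142 142 142]
 [145 145 147 142  46  47  54  66  67  77  66  67  55  39  44 138 145 145]
 [146 145 143 141  41  40  42  35  40  65  39  38  40  39  41 134 143 146]
 [147 144 144 127  38  35  35  38  37  61  42  44  39  40  40 114 145 143]
 [145 143 143 123  35  38  41  35  41  61  37  41  39  38  37 102 142 144]
 [144 144 144 109  42  35  33  35  36  72  38  34  32  37  28  88 144 146]]
[299.24016344 187.37829819] [316.63028216 184.91872007] [284.42042525 189.47433356]
```

The knob has not moved, and mat is visible between it and the fingertips, so the tips stand higher than I assumed. I'll lower gently to touch the knob top and measure the tip offset directly.

```bash
for i in 1 2 3; do python3 -m pendant '[[0,0,0.002,0],[0,0,0.001,0]]' | sed -n '2p;4p'; done
```

```text
ee_pos: [0.5741, -0.0409, 0.1484]
ft_force: [0.0, -0.7, 0.1]
ee_pos: [0.574, -0.041, 0.1453]
ft_force: [-0.2, -0.5, 0.7]
ee_pos: [0.574, -0.041, 0.1423]
ft_force: [-0.2, -0.3, 0.1]
```

```bash
for i in 1 2 3 4 5; do python3 -m pendant '[[0,0,0.0015,0],[0,0,0.0015,0]]' | sed -n '2p;4p'; done
```

```text
ee_pos: [0.5741, -0.041, 0.1395]
ft_force: [0.6, -0.6, -0.1]
ee_pos: [0.5741, -0.041, 0.1365]
ft_force: [-0.4, -1.2, -0.2]
ee_pos: [0.5741, -0.041, 0.1335]
ft_force: [-0.9, 0.9, -0.3]
ee_pos: [0.5741, -0.041, 0.1305]
ft_force: [0.6, 0.5, 0.4]
ee_pos: [0.5743, -0.041, 0.1293]
ft_force: [-12.1, -0.7, 28.3]
```

Contact at TCP z = 0.1297 with the knob top at 0.158: the tips actually sit 28 mm behind the reported TCP. That agrees with both the wrist and scene images. I'll use this offset from here on and redo the bolt push.

```bash
python3 -m pendant '[[0,0,-0.02,0],[0.013,0,0,0],[0.014,0,0,0],[0,0,0,0],[0,0,0.02,0],[0,0,0.02,0],[0,0,0,0]]'|sed -n '2p;4p'; for i in 1 2 3 4 ; do python3 -m pendant '[[-0.002,0,0,0],[-0.002,0,0,0]]' | sed -n '2p;4p'; done
```

```text
ee_pos: [0.5737, -0.0146, 0.1039]
ft_force: [-0.6, -0.8, -2.2]
ee_pos: [0.5761, -0.0183, 0.1085]
ft_force: [0.0, 0.2, 0.5]
ee_pos: [0.5761, -0.0225, 0.1088]
ft_force: [0.4, 0.3, -0.7]
ee_pos: [0.5755, -0.026, 0.1083]
ft_force: [-0.0, 1.7, 1.4]
ee_pos: [0.5751, -0.0297, 0.108]
ft_force: [-0.6, 1.5, 0.6]
```

```bash
for i in 1 2 3 4 ; do python3 -m pendant '[[-0.001,0,0,0],[-0.0005,0,0,0]]' | sed -n '2p;4p'; done
```

```text
ee_pos: [0.575, -0.0301, 0.108]
ft_force: [-0.5, 6.3, 1.4]
ee_pos: [0.575, -0.0302, 0.108]
ft_force: [1.3, 9.3, 1.2]
ee_pos: [0.575, -0.0302, 0.108]
ft_force: [0.9, 14.1, 1.4]
ee_pos: [0.575, -0.0303, 0.1081]
ft_force: [2.5, 17.7, 2.2]
```

```bash
python3 -m pendant '[[0.005,0,-0.02,0],[0,0,-0.03,0],[0.033,0,0,0],[0.033,0,0,0],[0.033,0,0,0],[0.033,0,0,0],[0.033,0,0,0],[0.035,0,0,0]]' 1 30|sed -n '2p;4p'; python3 -m pendant '[[0,0,0,0],[0,0,0,0],[0,0,0,0]]'; python3 look.py w4 .107 lidded_tray_c; python3 -c "
from h import *
print(tool([.589,.174,.054]).round(4),r.read_state()['joint_positions'].round(2))"
```

```text
ee_pos: [0.5887, 0.1689, 0.1575]
ft_force: [0.6, 0.4, -0.3]
time: 12.53
ee_pos: [0.5887, 0.1677, 0.1573]
eef_rot: [0.731, 0.682, -0.0, 0.0]
ft_force: [-0.6, -1.4, -0.6]
width: 0.066
grip_force: 0.0
lidded_tray_c 0.66 px [183.0, 2.5] w [0.5056, 0.3188] sides [(0.0054, -0.069), (0.003, -1.769)]
lidded_tray_c 0.63 px [322.0, 192.5] w [0.5892, 0.1798] sides [(0.0611, -0.07), (0.1179, -1.602)]
[ 0.0075 -0.0005  0.1034] [ 0.15  0.4  -0.65  1.52  0.25  1.31 -0.59]
```

```bash
python3 -m pendant '[[0.006,-0.0005,0,0],[0,0,0,0],[0,0,0.02,0],[0,0,0.025,0],[0,0,0.025,0],[0,0,0.02,0],[0,0,0.013,0],[0,0,0,0]]' 1|sed -n '2p;4,5p'; python3 -m pendant '[[0,0,0,0],[0,0,0,0],[0,0,0,0],[0,0,0,0],[0,0,0,0]]' 0 30
```

```text
ee_pos: [0.587, 0.1736, 0.0519]
ft_force: [-0.2, -0.8, 0.7]
width: 0.0871
time: 13.72
ee_pos: [0.5889, 0.1747, 0.0555]
eef_rot: [0.731, 0.682, 0.0, 0.0]
ft_force: [1.7, -0.9, 5.7]
width: 0.0619
grip_force: 30.5
```

```bash
python3 -m pendant '[[0,0,0,0],[0,0,0,0]]'|sed -n '2,6p'; python3 -m pendant '[[0,0,-0.01,0],[0,0,-0.02,0],[0,0,-0.03,0],[0,0,-0.03,0],[0,0,-0.03,0],[0,0,0,0]]'
```

```text
ee_pos: [0.589, 0.1747, 0.0555]
eef_rot: [0.731, 0.682, 0.0, 0.0]
ft_force: [-2.2, -0.1, 6.2]
width: 0.0615
grip_force: 30.0
time: 14.38
ee_pos: [0.5909, 0.176, 0.1816]
eef_rot: [0.731, 0.682, 0.004, 0.002]
ft_force: [-0.2, 0.5, -0.6]
width: 0.0618
grip_force: 30.0
```

```bash
python3 -m pendant '[[-0.004,0.03,0,0],[-0.004,0.032,0,0],[-0.004,0.032,0,0],[-0.004,0.032,0,0],[-0.004,0.032,0,0],[-0.004,0,0,0],[0,0,0,0]]'|sed -n '2p;4,6p'; python3 -m pendant '[[0,0,0.03,0],[0,0,0.03,0],[0,0,0.03,0],[0,0,0.03,0],[0,0,0.03,0],[0,0,0.025,0],[0,0,0,0],[0,0,0,0]]'
```

```text
ee_pos: [0.7451, 0.1383, 0.1727]
ft_force: [-0.3, 0.4, -2.4]
width: 0.0618
grip_force: 30.0
time: 15.63
ee_pos: [0.7431, 0.1401, -0.0003]
eef_rot: [0.731, 0.683, -0.001, -0.001]
ft_force: [0.9, 0.1, 0.0]
width: 0.0618
grip_force: 30.0
```

```bash
for i in 1 2 3 4; do python3 -m pendant '[[0,0,0.003,0],[0,0,0.003,0]]'|sed -n '2p;4,5p'; done
```

```text
ee_pos: [0.746, 0.1404, -0.0032]
ft_force: [0.0, 0.1, -1.5]
width: 0.0618
ee_pos: [0.7451, 0.1399, -0.0112]
ft_force: [0.0, -0.2, -1.1]
width: 0.0616
ee_pos: [0.7446, 0.1397, -0.0184]
ft_force: [-1.0, -0.0, 7.1]
width: 0.0617
ee_pos: [0.7446, 0.1398, -0.0191]
ft_force: [-24.7, -7.3, 48.1]
width: 0.0617
```

```bash
python3 -m pendant '[[0,0,-0.005,0],[0,0,0,0],[0,0,0,0]]' 1|sed -n '2p;4,6p';  python3 -m pendant '[[0,0,0,0],[0,0,0,0],[0,0,-0.01,0],[0,0,-0.03,0],[0,0,-0.04,0],[0,0,-0.04,0],[0,0,-0.04,0],[0,0,-0.03,0]]'; python3 look.py w5 .033 lidded_tray_c
```

```text
ee_pos: [0.7448, 0.1397, -0.0192]
ft_force: [-0.7, 0.0, -0.1]
width: 0.0743
grip_force: 0.0
time: 17.22
ee_pos: [0.745, 0.1401, 0.1755]
eef_rot: [0.731, 0.682, 0.002, 0.001]
ft_force: [0.9, -0.1, 0.7]
width: 0.0867
grip_force: 0.0
lidded_tray_c 0.87 px [322.5, 175.5] w [0.7457, 0.1442] sides [(0.1169, 1.473), (0.0608, -0.07)]
```

```bash
python3 -m pendant '[[0.004,-0.03,0,0],[0.004,-0.032,0,0],[0.004,-0.032,0,0],[0.004,-0.032,0,0],[0.005,-0.032,0,0],[0.002,0,0,0],[0,0,0,0],[0,0,0,0]]'|sed -n '2p;4,6p';python3 look.py w6 .077 divided_tray_c; python3 -c "
from h import *
print(tool([.589,.174,.025]).round(4))"
```

```text
ee_pos: [0.589, 0.1731, 0.171]
ft_force: [0.4, -0.5, 0.0]
width: 0.0874
grip_force: 0.0
divided_tray_c 0.73 px [322.0, 186.0] w [0.5889, 0.1786] sides [(0.0617, -0.07), (0.1188, -1.608)]
[ 0.0011 -0.0005  0.1456]
```

```bash
python3 -m pendant '[[0.001,0,0.02,0],[0,0,0.035,0],[0,0,0.035,0],[0,0,0.03,0],[0,0,0.02,0],[0,0,0.006,0],[0,0,0,0],[0,0,0,0]]' 1|sed -n '2p;4,5p'; python3 -m pendant '[[0,0,0,0],[0,0,0,0],[0,0,0,0],[0,0,0,0],[0,0,0,0],[0,0,0,0]]' 0 30|sed -n '2p;4,6p';  python3 -m pendant '[[0,0,-0.01,0],[0,0,-0.02,0],[0,0,-0.03,0],[0,0,-0.03,0],[0,0,-0.03,0],[0,0,-0.03,0],[0,0,0,0]]'
```

```text
ee_pos: [0.5895, 0.1747, 0.0255]
ft_force: [0.6, -0.7, 1.3]
width: 0.0868
ee_pos: [0.5888, 0.1746, 0.0252]
ft_force: [-1.6, 0.3, 4.8]
width: 0.0617
grip_force: 30.0
time: 19.83
ee_pos: [0.5909, 0.176, 0.1818]
eef_rot: [0.731, 0.682, 0.004, 0.002]
ft_force: [0.7, 0.9, -0.5]
width: 0.0619
grip_force: 30.0
```

```bash
python3 -m pendant '[[-0.02,-0.022,0,0],[-0.026,-0.028,0,0],[-0.026,-0.028,0,0],[-0.026,-0.028,0,0],[-0.026,-0.029,0,0],[0,0,0,0],[0,0,0,0]]'|sed -n '2p;4,6p'; python3 -m pendant '[[0,0,0.03,0],[0,0,0.035,0],[0,0,0.035,0],[0,0,0.035,0],[0,0,0.035,0],[0,0,0.01,0],[0,0,0,0],[0,0,0,0]]'|sed -n '2p;4,6p'; python3 -m pendant '[[0,0,0.003,0],[0,0,0.003,0],[0,0,0,0]]'
```

```text
ee_pos: [0.4444, 0.0586, 0.1754]
ft_force: [0.6, 0.6, -0.7]
width: 0.0621
grip_force: 30.0
ee_pos: [0.4461, 0.0611, -0.0044]
ft_force: [0.4, 0.3, -1.0]
width: 0.0621
grip_force: 30.0
time: 21.33
ee_pos: [0.4462, 0.0601, -0.0105]
eef_rot: [0.731, 0.682, 0.001, 0.001]
ft_force: [-0.6, -0.2, -1.3]
width: 0.0618
grip_force: 30.0
```

```bash
python3 -m pendant '[[0,0,0.003,0],[0,0,0.003,0],[0,0,0,0]]'|sed -n '2p;4p'; python3 -m pendant '[[0,0,0.002,0],[0,0,0,0]]'|sed -n '2p;4p'; python3 -m pendant '[[0,0,0,0],[0,0,0,0],[0,0,0,0],[0,0,0,0],[0,0,-0.01,0],[0,0,-0.03,0],[0,0,-0.04,0],[0,0,-0.04,0]]' 1|sed -n '2p;4p'; python3 -m pendant '[[0,0,-0.04,0],[0,0,-0.03,0],[0,0,0,0]]'|sed -n '2p;4,5p'; python3 look.py w7 .033 divided_tray_c
```

```text
ee_pos: [0.4451, 0.06, -0.0176]
ft_force: [-0.9, 0.2, -1.0]
ee_pos: [0.4454, 0.0601, -0.019]
ft_force: [-2.3, -1.3, 8.1]
ee_pos: [0.4443, 0.0606, 0.1023]
ft_force: [2.1, -0.9, 1.1]
ee_pos: [0.4483, 0.061, 0.1775]
ft_force: [0.4, 0.4, 0.1]
width: 0.0868
divided_tray_c 0.7 px [320.9, 175.9] w [0.4481, 0.0641] sides [(0.063, -0.039), (0.1192, -1.582)]
```

```bash
python3 -m pendant '[[0.02,0.022,0,0],[0.026,0.028,0,0],[0.026,0.028,0,0],[0.026,0.028,0,0],[0.025,0.0265,0,0],[0,0,0,0],[0,0,0,0]]'|sed -n '2p;4,6p'; python3 look.py w8 .047 deep_tray_c;  python3 -c "
from h import *
print(tool([.589,.174,-.003]).round(4))"
```

```text
ee_pos: [0.5851, 0.1754, 0.1681]
ft_force: [-1.8, -1.0, -0.6]
width: 0.0868
grip_force: 0.0
deep_tray_c 0.72 px [327.0, 182.5] w [0.5891, 0.177] sides [(0.0619, -0.066), (0.1173, -1.603)]
[0.0011 0.0043 0.1727]
```

```bash
python3 -m pendant '[[0,0.002,0.02,0],[0,0,0.035,0],[0,0,0.035,0],[0,0,0.035,0],[0,0,0.03,0],[0,0,0.01,0],[0,0,0,0],[0,0,0,0]]' 1|sed -n '2p;4,5p'; python3 -m pendant '[[0,0,0.005,0],[0,0,0.003,0],[0,0,0,0],[0,0,0,0]]' |sed -n '2p;4,5p'; python3 -m pendant '[[0,0,0,0],[0,0,0,0],[0,0,0,0],[0,0,0,0],[0,0,0,0],[0,0,0,0]]' 0 30|sed -n '2p;4,6p'
```

```text
ee_pos: [0.5883, 0.1732, 0.0072]
ft_force: [-0.5, 0.7, 1.0]
width: 0.0874
ee_pos: [0.5883, 0.1736, -0.0017]
ft_force: [0.6, -0.1, -0.5]
width: 0.0873
ee_pos: [0.588, 0.1736, -0.0023]
ft_force: [0.4, -0.0, 0.5]
width: 0.0617
grip_force: 30.0
```

```bash
python3 -m pendant '[[0,0,-0.01,0],[0,0,-0.02,0],[0,0,-0.03,0],[0,0,-0.035,0],[0,0,-0.035,0],[0,0,-0.03,0],[0,0,0,0]]'|sed -n '2p;4,6p'; python3 -m pendant '[[-0.02,-0.009,0,0],[-0.033,-0.014,0,0],[-0.033,-0.014,0,0],[-0.033,-0.014,0,0],[-0.033,-0.014,0,0],[-0.033,-0.014,0,0],[-0.033,-0.014,0,0],[-0.033,-0.014,0,0]]'|sed -n '2p;4,6p';python3 -m pendant '[[-0.033,-0.014,0,0],[0,0,0.01,0],[0,0,0.03,0],[0,0,0.03,0],[0,0,0.03,0],[0,0,0.03,0],[0,0,0.01,0],[0,0,0,0]]'|sed -n '2p;4,6p'
```

```text
ee_pos: [0.5906, 0.1752, 0.1651]
ft_force: [0.4, 0.6, -0.8]
width: 0.0618
grip_force: 30.0
ee_pos: [0.4627, -0.0707, 0.1579]
ft_force: [0.8, -0.4, -1.7]
width: 0.0621
grip_force: 30.0
ee_pos: [0.4457, -0.1007, 0.0158]
ft_force: [0.2, -0.0, 0.1]
width: 0.0616
grip_force: 30.0
```

```bash
python3 -m pendant '[[0,0,0.008,0],[0,0,0.008,0],[0,0,0.004,0],[0,0,0.002,0],[0,0,0,0],[0,0,0,0]]'|sed -n '2p;4p'; python3 -m pendant '[[0,0,0.002,0],[0,0,0.002,0],[0,0,0,0]]'|sed -n '2p;4p'; python3 -m pendant '[[0,0,0,0],[0,0,0,0],[0,0,0,0],[0,0,0,0],[0,0,-0.01,0],[0,0,-0.03,0],[0,0,-0.04,0],[0,0,-0.04,0]]' 1|sed -n '2p;4p'; python3 -m pendant '[[0,0,-0.04,0],[0,0,-0.03,0],[0,0,0,0]]'|sed -n '2p;4,5p'; python3 look.py w9 .039 deep_tray_c;python3 -c "
from h import *; s=r.read_state(); print(s['joint_positions'].round(2))"
```

```text
ee_pos: [0.4479, -0.1015, -0.004]
ft_force: [0.3, 0.2, -1.5]
ee_pos: [0.4476, -0.1015, -0.0085]
ft_force: [-0.6, -0.1, -0.7]
ee_pos: [0.4469, -0.1007, 0.1134]
ft_force: [1.7, -0.1, 1.0]
ee_pos: [0.4508, -0.1016, 0.1888]
ft_force: [0.8, -0.3, -0.2]
width: 0.0871
deep_tray_c 0.93 px [318.5, 173.5] w [0.448, -0.0974] sides [(0.062, -0.069), (0.117, -1.616)]
[ 0.72 -0.   -0.59  1.87  0.    1.27  0.06]
```

```bash
python3 -m pendant '[[-0.03,0.013,0,0],[-0.032,0.014,0.005,0],[-0.032,0.014,0.005,0],[-0.032,0.014,0.005,0],[-0.032,0.014,0.005,0],[-0.032,0.014,0.005,0],[-0.032,0.013,0.005,0],[0,0,0,0]]'|sed -n '2p;4p';python3 -m pendant '[[0,0,0,0],[0,0,0,0]]'|sed -n '2p;4p'; python3 look.py w10 .02 shoulder_c foot_c backpack_c shin_c; python3 -c "
import cv2; cv2.imwrite('pics/w10v.png',cv2.resize(cv2.imread('pics/w10.png')[60:240,200:460],None,fx=3,fy=3,interpolation=2))"
```

```text
ee_pos: [0.5261, -0.3359, 0.1478]
ft_force: [-1.1, -0.9, -0.5]
ee_pos: [0.5278, -0.3282, 0.1506]
ft_force: [0.1, -0.0, 0.0]
shoulder_c 0.57 px [276.9, 132.3] w [0.4854, -0.2738] sides [(0.0198, 0.786), (0.0225, -0.747)]
foot_c 0.96 px [343.3, 113.8] w [0.5527, -0.2604] sides [(0.0195, 0.278), (0.0242, -1.244)]
foot_c 0.41 px [538.4, 60.1] w [0.7377, -0.2241] sides [(0.1261, 1.362), (0.095, -0.288)]
backpack_c 0.34 px [215.0, 5.5] w [0.4426, -0.1586] sides [(0.0732, -0.069), (0.0087, -1.703)]
shin_c 0.29 px [214.5, 5.5] w [0.4421, -0.1586] sides [(0.0723, -0.069), (0.0087, -1.703)]
```

View pics/w10v.png

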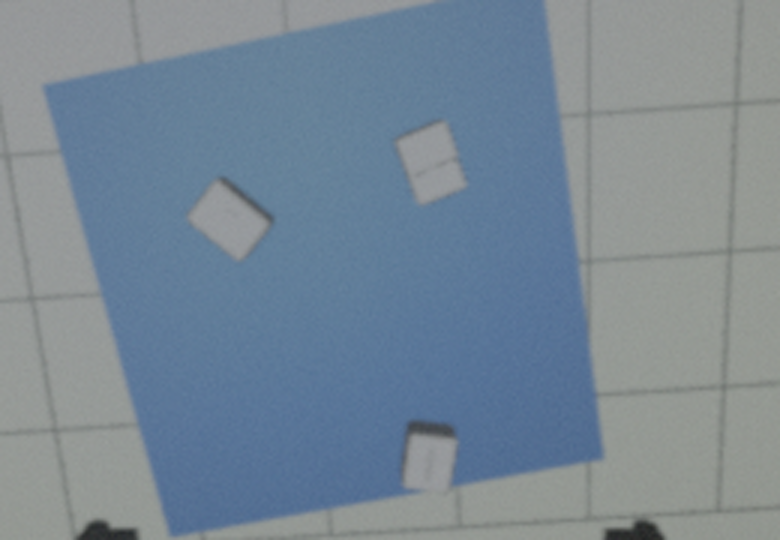

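Part 1, a plain block, is at crop (230,220), and the stepped foot is at (432,162). The third part is now at (430,460) by the lower sheet edge, so it was knocked from its earlier place.

Run:
```python
from h import *
c=old("w10"); f=lambda q:(200+q[0]/3,60+q[1]/3)
for n,z,Q in [("sh",.019,[(187,213),(240,260),(268,225),(220,182)]),("foot",.018,[(395,140),(443,121),(467,185),(420,204)]),("p3",.02,[(407,435),(456,437),(448,492),(403,489)])]:
    P=np.array([px2w(c,f(q),z)[:2] for q in Q]); e=P-np.roll(P,1,0)
    print(n,P.mean(0).round(4),[(round(1e3*np.hypot(*v),1),round(np.arctan2(v[1],v[0]),3)) for v in e])
```

```text
sh [ 0.4845 -0.2749] [(np.float64(15.3), np.float64(-2.49)), (np.float64(23.2), np.float64(-0.811)), (np.float64(15.3), np.float64(0.802)), (np.float64(20.9), np.float64(2.335))]
foot [ 0.5533 -0.261 ] [(np.float64(22.3), np.float64(1.895)), (np.float64(16.7), np.float64(0.296)), (np.float64(22.0), np.float64(-1.246)), (np.float64(16.7), np.float64(-2.83))]
p3 [ 0.547 -0.366] [(np.float64(20.8), np.float64(1.444)), (np.float64(17.6), np.float64(-0.111)), (np.float64(21.3), np.float64(-1.749)), (np.float64(16.5), np.float64(3.002))]
```

```bash
python3 -m pendant '[[-0.018,0.011,0.02,0.05],[-0.018,0.011,0.03,0],[0,0,0.03,0],[0,0,0.01,0],[0,0,0,0],[0,0,0,0]]' 0.5 20|sed -n '2,4p'
cat > near.py <<'E'
import sys; from h import *
z=float(sys.argv[1]); c=cam("wrist"); s=r.read_state()
h=cv2.cvtColor(c["img"],cv2.COLOR_RGB2HSV); g=c["img"].min(2)
m=((h[:,:,1]<45)&(g>100)).astype(np.uint8); e=w2px(c,[*s["ee_pos"][:2],z])
m=cv2.morphologyEx(m,cv2.MORPH_OPEN,np.ones((3,3)))
n,l,st,ce=cv2.connectedComponentsWithStats(m)
a=R.from_quat(s["eef_rot"]).as_matrix(); print("tcp",s["ee_pos"].round(4),"a",round(np.arctan2(a[1,0],a[0,0]),3),"px",e.round(0))
for i in range(1,n):
    if 100<st[i,4]<6000 and np.hypot(*(ce[i]-e))<150:
        v,u=np.nonzero(l==i); P=np.float32([px2w(c,q,z)[:2] for q in np.c_[u,v]])
        rc=cv2.minAreaRect(P*1000); t=tool([*(np.array(rc[0])/1000),z])
        print("c",(np.array(rc[0])/1e3).round(4),"size",np.round(rc[1],1),"ang",round(np.radians(rc[2]),3),"tool",t[:2].round(4),"area",round(st[i,4]))
save(c,"near%d.png"%(s["time"]*10))
E
python3 near.py .018
```

```text
ee_pos: [0.5471, -0.3665, 0.0627]
eef_rot: [0.748, 0.664, 0.0, 0.0]
ft_force: [0.5, 0.5, 0.7]
tcp [ 0.5477 -0.367   0.0638] a 1.453 px [323. 210.]
c [ 0.5531 -0.2607] size [18.1 24.5] ang 0.321 tool [ 0.1062 -0.0073] area 975
```

Run:
```python
import glob,cv2,numpy as np
f=sorted(glob.glob("pics/near*.png"))[-1]; a=cv2.imread(f)
print(a[160:260:5,285:365:5].min(2)); 
cv2.imwrite("pics/n1.png",cv2.resize(a[130:270,240:400],None,fx=4,fy=4,interpolation=2))
```

```text
[[100 102 100 101 101  99 102  99 101  96  99  99  97  99  98  94]
 [ 99 101 100  99  95  99  99 100  99  99 100  96  94  98  92  94]
 [100 101  98  97  99 100 100  97  96  95  98  98  94  94  95  92]
 [ 99  99 100 100  98 100  99  97  98  98  94  94  94  94  93  92]
 [ 98  99  98  95  99  97  94  95  96  96  94  94  96  95  96  96]
 [ 97  99  94 100  95  94  96  97  95  95  95  96  93  93  91  92]
 [ 94  95  96  97  92  95  77  87  90  90  91  94  94  93  92  90]
 [ 96  95  96  94  94  93 100  91  83  81  89  93  90  89  91  89]
 [ 93  97  95  94  94  94 157 156 157 158 102  92  91  90  92  89]
 [ 92  93  93  93  93  97 156 156 156 157  94  92  89  91  88  88]
 [ 93  94  92  95  93  99 156 156 158 156  93  91  93  91  88  88]
 [ 89  94  89  89  93 111 158 155 157 157  90  91  92 106 139 153]
 [ 88  88  91  93  90 104 150 155 156 155 146 154 154 155 155 154]
 [ 89  88  89  89  94 129 150 155 153 154 156 153 155 157 154 155]
 [106 138 152 155 154 154 154 153 153 155 156 149 155 153 154 153]
 [152 152 154 153 155 153 154 152 155 155 155 143 150 147 134 128]
 [153 151 154 149 145 133 131 139 149 150 154 154 155 154 154 153]
 [151 153 153 153 155 152 155 153 156 154 153 154 154 153 153 153]
 [153 154 153 153 152 154 152 153 154 152 154 152 154 154 154 153]
 [153 153 152 151 153 152 153 153 152 152 153 153 151 152 152 150]]
```

View pics/n1.png

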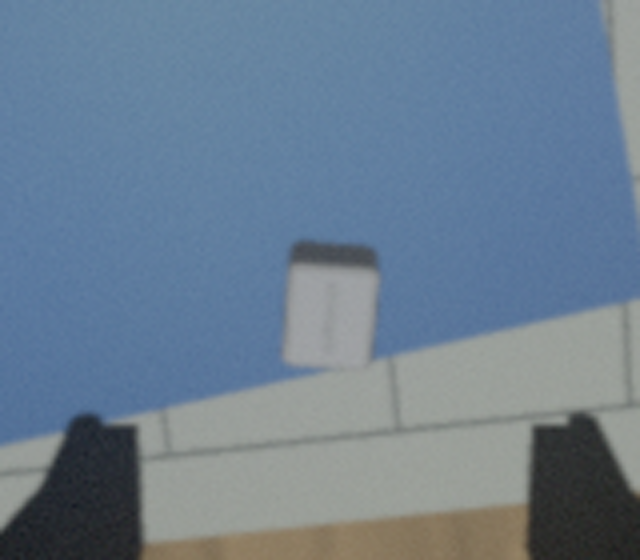

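The near view shows the third part centred between the jaws at crop (331,315) with its long axis along tool x, turned about 0.05 rad. I'll go down and grasp it.

```bash
python3 -m pendant '[[0,0,0.025,0.05],[0,0,0.025,0],[0,0,0.02,0],[0,0,0.01,0],[0,0,0.005,0],[0,0,0,0],[0,0,0,0]]' |sed -n '2p;4,6p'; python3 -m pendant '[[0,0,0,0],[0,0,0,0],[0,0,0,0],[0,0,0,0],[0,0,0,0],[0,0,0,0]]' 0 20 |sed -n '2p;4,6p'; python3 -m pendant '[[0,0,-0.01,0],[0,0,-0.03,0],[0,0,-0.035,0],[0,0,-0.035,0],[0,0,0,0],[0,0,0,0]]'|sed -n '2,6p'
```

```text
ee_pos: [0.5477, -0.3678, -0.0215]
ft_force: [0.5, -0.1, 0.6]
width: 0.0433
grip_force: 0.0
ee_pos: [0.5467, -0.3675, -0.0231]
ft_force: [0.3, -0.2, 1.2]
width: 0.0182
grip_force: 20.0
ee_pos: [0.5481, -0.3682, 0.09]
eef_rot: [0.764, 0.645, 0.001, 0.002]
ft_force: [-0.7, 0.3, -0.9]
width: 0.0177
grip_force: 20.0
```

```bash
python3 -m pendant '[[0,0,0,0.122],[0,0,0,0.122],[0,0,0,0.122],[0,0,0,0.122],[0,0,0,0.122],[0,0,0,0.122],[0,0,0,0.122],[0,0,0,0.122]]' >/dev/null; python3 -m pendant '[[0,0,0,0.122],[0,0,0,0.122],[0,0,0,0.122],[0,0,0,0.122],[-0.01,-0.02,0,0],[-0.017,-0.03,0,0],[-0.017,-0.03,0,0],[-0.017,-0.03,0,0]]' |sed -n '2p;4,6p'; python3 -m pendant '[[-0.017,-0.03,0,0],[-0.017,-0.03,0,0],[-0.017,-0.03,0,0],[-0.017,-0.03,0,0],[0,0,0,0],[0,0,0,0]]'|sed -n '2,6p'; python3 -c "
from h import *; s=r.read_state(); print(tool([.4324,-.1225,.09]).round(4),s['joint_positions'].round(2))
a=R.from_quat(s['eef_rot']).as_matrix(); print(np.arctan2(a[1,0],a[0,0]))"; python3 look.py w11 .039 deep_tray_c
```

```text
ee_pos: [0.491, -0.2522, 0.0854]
ft_force: [0.4, 0.2, -0.2]
width: 0.0178
grip_force: 20.0
ee_pos: [0.4312, -0.1284, 0.0862]
eef_rot: [1.0, -0.03, -0.001, 0.0]
ft_force: [0.4, -1.3, -0.1]
width: 0.0179
grip_force: 20.0
[ 0.0009 -0.006  -0.0038] [ 0.46  0.06 -0.28  2.02  0.02  1.06 -1.46]
-0.059482636478124074
deep_tray_c 0.6 px [288.7, 184.3] w [0.452, -0.1015] sides [(0.0676, -0.177), (0.1141, -1.644)]
```

```bash
python3 -m pendant '[[0.001,-0.006,0,0.01],[0,0,0.03,0],[0,0,0.03,0],[0,0,0.02,0],[0,0,0.01,0],[0,0,0.008,0],[0,0,0,0],[0,0,0,0]]'|sed -n '2p;4,6p'; python3 -m pendant '[[0,0,0.004,0],[0,0,0.002,0],[0,0,0,0]]'|sed -n '2,6p'
```

```text
ee_pos: [0.4341, -0.1241, -0.0108]
ft_force: [-0.6, 0.1, 0.2]
width: 0.0183
grip_force: 20.0
ee_pos: [0.4338, -0.124, -0.0171]
eef_rot: [0.999, -0.036, 0.0, 0.0]
ft_force: [0.2, 0.1, -1.0]
width: 0.0177
grip_force: 20.0
```

```bash
python3 -m pendant '[[0,0,0,0],[0,0,0,0],[0,0,0,0],[0,0,-0.01,0],[0,0,-0.03,0],[0,0,-0.035,0],[0,0,-0.02,0],[0,0,0,0]]' 0.3|sed -n '2p;4,6p'; python3 look.py w12 .025 backpack_c shin_c deep_tray_c
python3 -m pendant '[[0.01,0.027,0,0],[0.0125,0.03,0,0.12],[0.012,0.03,0,0],[0.012,0.03,0,0],[0.014,0.03,0,0],[0,0,0,0],[0,0,0,0]]' 0.5 >/dev/null; python3 -m pendant '[[0,0,0,0.12],[0,0,0,0.12],[0,0,0,0.12],[0,0,0,0.12],[0,0,0,0.12],[0,0,0,0],[0,0,0,0]]'|sed -n '2,4p'; python3 near.py .019
```

```text
ee_pos: [0.4366, -0.1245, 0.0829]
ft_force: [0.9, -0.6, -0.2]
width: 0.026
grip_force: 0.0
backpack_c 0.82 px [322.5, 202.0] w [0.4383, -0.1229] sides [(0.0172, -1.643), (0.0244, 3.078)]
backpack_c 0.44 px [101.5, 207.0] w [0.4473, 0.061] sides [(0.0751, -0.35), (0.1384, -1.643)]
shin_c 0.18 px [101.5, 206.5] w [0.4477, 0.0609] sides [(0.0723, -0.35), (0.1386, -1.643)]
deep_tray_c 0.83 px [294.0, 192.5] w [0.4482, -0.1002] sides [(0.1216, -1.643), (0.073, 3.114)]
ee_pos: [0.4717, -0.2766, 0.0771]
eef_rot: [0.924, -0.383, -0.001, -0.0]
ft_force: [-0.6, -0.1, -0.2]
tcp [ 0.4718 -0.2769  0.0772] a -0.787 px [325. 202.]
c [ 0.554  -0.2688] size [17.5 11.6] ang 0.338 tool [ 0.0524 -0.0639] area 329
c [ 0.5514 -0.255 ] size [18.1 12.9] ang 0.304 tool [ 0.0408 -0.0718] area 368
c [ 0.4842 -0.2752] size [16.6 22.4] ang 0.783 tool [ 0.0075 -0.0099] area 563
c [ 0.38   -0.1956] size [104.1  35.5] ang 0.8 tool [-0.1223  0.0076] area 3011
```

```bash
python3 -m pendant '[[0.0075,-0.01,0,0],[0,0,0.02,0],[0,0,0.03,0],[0,0,0.03,0],[0,0,0.015,0],[0,0,0.0045,0],[0,0,0,0],[0,0,0,0]]' |sed -n '2p;4,6p'; python3 -m pendant '[[0,0,0,0],[0,0,0,0],[0,0,0,0],[0,0,0,0],[0,0,0,0],[0,0,0,0]]' 0 20 |sed -n '2p;4,6p'; python3 -m pendant '[[0,0,-0.01,0],[0,0,-0.03,0],[0,0,-0.035,0],[0,0,-0.035,0],[0,0,0,-0.12],[0,0,0,-0.12],[0,0,0,-0.12],[0,0,0,-0.12]]'|sed -n '2,6p'; python3 -m pendant '[[0,0,0,-0.12],[0,0,0,-0.12],[0,0,0,0]]'|sed -n '2,6p'
```

```text
ee_pos: [0.4849, -0.2764, -0.021]
ft_force: [0.6, 0.9, 0.2]
width: 0.0432
grip_force: 0.0
ee_pos: [0.4846, -0.2764, -0.0214]
ft_force: [-0.1, 0.5, 3.8]
width: 0.018
grip_force: 20.0
ee_pos: [0.4845, -0.2763, 0.0891]
eef_rot: [0.988, -0.152, 0.0, 0.0]
ft_force: [0.4, -0.3, -0.8]
width: 0.0174
grip_force: 20.0
ee_pos: [0.4844, -0.2763, 0.0888]
eef_rot: [0.999, -0.033, 0.0, 0.0]
ft_force: [0.2, -0.1, -0.2]
width: 0.0179
grip_force: 20.0
```

```bash
python3 -m pendant '[[-0.008,-0.026,0,0],[-0.009,-0.029,0,0],[-0.009,-0.029,0,0],[-0.009,-0.029,0,0],[-0.009,-0.029,0,0],[-0.009,-0.029,0,0],[-0.009,-0.027,0,0],[0,0,0,0]]'|sed -n '2p;4,6p'; python3 -m pendant '[[0,0,0,0],[0,0,0,0]]'|sed -n '2,6p'; python3 -c "
from h import *; s=r.read_state(); print(tool([.4357,-.0746,-.017]).round(4),s['joint_positions'].round(2))"
```

```text
ee_pos: [0.436, -0.0693, 0.0887]
ft_force: [0.3, -0.5, -0.1]
width: 0.0178
grip_force: 20.0
ee_pos: [0.4371, -0.075, 0.0886]
eef_rot: [0.999, -0.037, 0.0, 0.0]
ft_force: [-0.0, 0.3, -0.8]
width: 0.0174
grip_force: 20.0
[-0.0015 -0.0003  0.1056] [ 0.4   0.04 -0.34  2.03  0.02  1.07 -1.59]
```

```bash
python3 -m pendant '[[-0.0015,0,0.03,0],[0,0,0.03,0],[0,0,0.025,0],[0,0,0.012,0],[0,0,0.006,0],[0,0,0.001,0],[0,0,0,0],[0,0,0,0]]'|sed -n '2p;4,6p'; python3 -m pendant '[[0,0,0,0],[0,0,0,0],[0,0,0,0],[0,0,-0.01,0],[0,0,-0.03,0],[0,0,-0.035,0],[0,0,-0.02,0],[0,0,0,0]]' 0.3|sed -n '2p;4,6p'; python3 look.py w13 .022 shoulder_c backpack_c; python3 -c "
from h import *
a=cv2.imread('pics/w13.png')[100:300,220:420]; cv2.imwrite('pics/w13v.png',cv2.resize(a,(600,600)))"
```

```text
ee_pos: [0.4362, -0.0747, -0.0149]
ft_force: [0.9, -0.8, 0.2]
width: 0.0177
grip_force: 20.0
ee_pos: [0.4383, -0.0745, 0.0844]
ft_force: [0.8, -0.2, 0.1]
width: 0.026
grip_force: 0.0
shoulder_c 0.89 px [323.5, 202.0] w [0.4386, -0.0736] sides [(0.0175, -1.643), (0.0266, 3.079)]
backpack_c 0.81 px [381.5, 200.0] w [0.4368, -0.1225] sides [(0.0191, -1.643), (0.0248, 3.134)]
```

View pics/w13v.png

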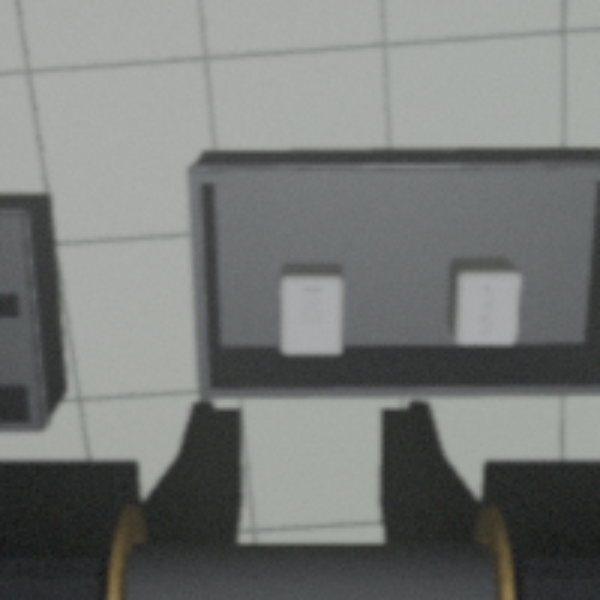

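The picture shows both parts flat in the deep tray, at (312,315) and (488,308), well apart. Next is the foot, using the other turning direction to stay within the range of joint 7.

```bash
python3 -m pendant '[[0.02,0.028,0,0],[0.0215,0.03,0,0],[0.0215,0.03,0,0],[0.0215,0.03,0,0],[0.0215,0.03,0,0],[0.0215,0.029,0,0],[0,0,0,-0.122],[0,0,0,-0.122]]' 0.5 >/dev/null; python3 -m pendant '[[0,0,0,-0.122],[0,0,0,-0.122],[0,0,0,-0.122],[0,0,0,-0.122],[0,0,0,-0.122],[0,0,0,-0.122],[0,0,0,-0.122],[0,0,0,-0.122]]'>/dev/null;python3 -m pendant '[[0,0,0,-0.122],[0,0,0,-0.122],[0,0,0,-0.122],[0,0,0,-0.122],[0,0,0,-0.122],[0,0,0,-0.122],[0,0,0,0],[0,0,0,0]]'|sed -n '2,4p'; python3 near.py .018; python3 -c "
from h import *; s=r.read_state(); print(s['joint_positions'].round(2))"
```

```text
ee_pos: [0.5491, -0.2597, 0.078]
eef_rot: [0.591, 0.806, 0.0, -0.001]
ft_force: [0.3, 0.0, -1.1]
tcp [ 0.5492 -0.2597  0.0783] a 1.875 px [322. 203.]
c [ 0.5528 -0.2605] size [16.9 19.5] ang 0.305 tool [-0.0019  0.0032] area 478
c [ 0.5877 -0.3764] size [121.7  34.3] ang 0.305 tool [-0.1229  0.0018] area 2924
[ 0.78  0.43 -0.52  1.62  0.23  1.15  0.51]
```

```bash
python3 -m pendant '[[-0.0015,0.003,0,0],[0,0,0.02,0],[0,0,0.03,0],[0,0,0.03,0],[0,0,0.015,0],[0,0,0.005,0],[0,0,0,0],[0,0,0,0]]' |sed -n '2p;4,6p'; python3 -m pendant '[[0,0,0,0],[0,0,0,0],[0,0,0,0],[0,0,0,0],[0,0,0,0],[0,0,0,0]]' 0 20 |sed -n '2p;4,6p'; python3 -m pendant '[[0,0,-0.01,0],[0,0,-0.03,0],[0,0,-0.035,0],[0,0,-0.035,0],[0,0,0,-0.12],[0,0,0,-0.12],[0,0,0,-0.12],[0,0,0,-0.12]]'|sed -n '2,6p'; python3 -m pendant '[[0,0,0,-0.12],[0,0,0,-0.12],[0,0,0,-0.12],[0,0,0,-0.12],[0,0,0,-0.12],[0,0,0,-0.12],[0,0,0,0],[0,0,0,0]]'|sed -n '2,6p'
```

```text
ee_pos: [0.5538, -0.2606, -0.02]
ft_force: [0.4, -0.3, 0.0]
width: 0.0438
grip_force: 0.0
ee_pos: [0.5533, -0.2606, -0.0204]
ft_force: [-0.1, -0.3, 3.3]
width: 0.0179
grip_force: 20.0
ee_pos: [0.5531, -0.2605, 0.0901]
eef_rot: [0.378, 0.926, -0.0, 0.0]
ft_force: [0.1, -0.8, -0.6]
width: 0.0179
grip_force: 20.0
ee_pos: [0.553, -0.2605, 0.0896]
eef_rot: [0.033, 0.999, 0.0, 0.0]
ft_force: [-1.0, 0.0, -0.6]
width: 0.0179
grip_force: 20.0
```

```bash
python3 -m pendant '[[0.017,0.0256,0,0],[0.017,0.0256,0,0],[0.017,0.0256,0,0],[0.017,0.0256,0,0],[0.017,0.0256,0,0],[0.017,0.0256,0,0],[0,0,0,0],[0,0,0,0]]'|sed -n '2p;4,6p'; python3 -m pendant '[[0,0,0,0],[0,0,0,0]]'|sed -n '2,6p'; python3 -c "
from h import *; s=r.read_state(); print(tool([.461,-.1005,-.015]).round(4),s['joint_positions'].round(2))"
```

```text
ee_pos: [0.4604, -0.1, 0.0897]
ft_force: [0.1, -1.0, -0.3]
width: 0.0175
grip_force: 20.0
ee_pos: [0.4611, -0.1017, 0.0894]
eef_rot: [0.032, 0.999, -0.0, 0.0]
ft_force: [-0.9, 0.1, -0.6]
width: 0.0177
grip_force: 20.0
[0.0003 0.0012 0.1044] [ 0.95  0.18 -0.88  1.94  0.15  1.09  1.51]
```

```bash
python3 -m pendant '[[0,0.001,0.03,0],[0,0,0.03,0],[0,0,0.025,0],[0,0,0.012,0],[0,0,0.006,0],[0,0,0.0015,0],[0,0,0,0],[0,0,0,0]]'|sed -n '2p;4,6p'; python3 -m pendant '[[0,0,0,0],[0,0,0,0],[0,0,0,0],[0,0,-0.01,0],[0,0,-0.03,0],[0,0,-0.035,0],[0,0,-0.03,0],[0,0,-0.03,0]]' 0.3|sed -n '2p;4,6p'; python3 -m pendant '[[0,0,0,-0.12],[0,0,0,-0.12],[0,0,0,0.12],[0,0,0,0.12],[0,0,0,0],[0,0,0,0]]' 1 |sed -n '2,3p';python3 look.py w14 .039 deep_tray_c; python3 look.py w14 .022 shoulder_c backpack_c foot_c shin_c; python3 -c "
from h import *
a=cv2.imread('pics/w14.png')[80:280,210:430]; cv2.imwrite('pics/w14v.png',cv2.resize(a,(660,600)))"
```

```text
ee_pos: [0.4619, -0.1002, -0.0142]
ft_force: [0.2, -0.9, 0.0]
width: 0.0175
grip_force: 20.0
ee_pos: [0.4608, -0.0993, 0.1221]
ft_force: [0.7, -0.8, -0.1]
width: 0.0261
grip_force: 0.0
ee_pos: [0.4609, -0.0997, 0.1203]
eef_rot: [0.029, 1.0, -0.0, 0.0]
deep_tray_c 0.81 px [319.2, 175.5] w [0.444, -0.1011] sides [(0.0676, 3.006), (0.1152, 1.503)]
deep_tray_c 0.29 px [501.9, 282.9] w [0.5633, 0.0723] sides [(0.262, 1.676), (0.0968, 0.352)]
shoulder_c 0.78 px [348.5, 160.5] w [0.4354, -0.0737] sides [(0.0192, 1.513), (0.0234, -0.024)]
shoulder_c 0.36 px [323.0, 188.5] w [0.4609, -0.0988] sides [(0.0169, 1.513), (0.0247, -0.05)]
backpack_c 0.56 px [296.0, 161.0] w [0.433, -0.1222] sides [(0.0183, 1.513), (0.0244, -0.075)]
foot_c 0.66 px [323.5, 188.5] w [0.4609, -0.0983] sides [(0.0178, 1.513), (0.0267, -0.049)]
```

View pics/w14v.png

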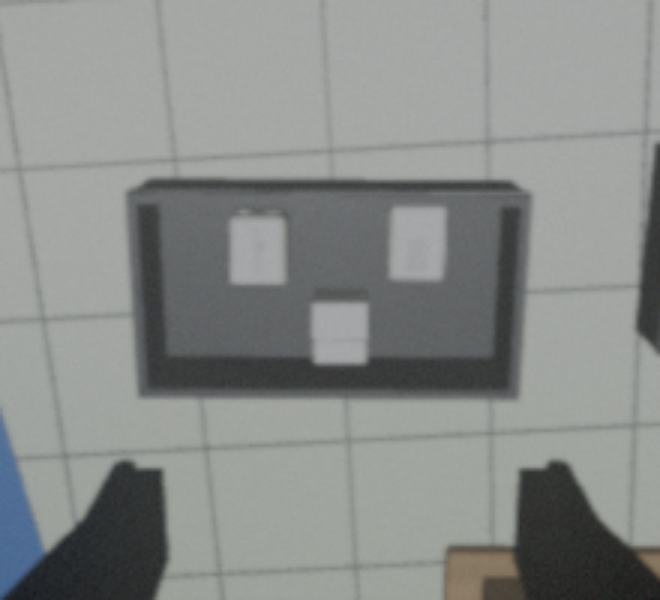

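The deep tray shows all three parts lying flat and apart, at (258,248), (417,243) and (340,332). Next I turn back and pick up the deep tray.

```bash
python3 -m pendant '[[0,0,0,0.122],[0,0,0,0.122],[0,0,0,0.122],[0,0,0,0.122],[0,0,0,0.122],[0,0,0,0.122],[0,0,0,0.122],[0,0,0,0.122]]' 1 30 >/dev/null; python3 -m pendant '[[0,0,0,0.122],[0,0,0,0.122],[0,0,0,0.122],[0,0,0,0.122],[0,0,0,0.118],[-0.001,-0.014,0,0],[0,0,0,0],[0,0,0,0]]' |sed -n '2,5p'; python3 look.py w15 .039 deep_tray_c; python3 -c "
from h import *; s=r.read_state(); print(tool([.447,-.1,-.011]).round(4),s['joint_positions'].round(2))
a=R.from_quat(s['eef_rot']).as_matrix(); print(np.arctan2(a[1,0],a[0,0]))"
```

```text
ee_pos: [0.4466, -0.1001, 0.1197]
eef_rot: [0.732, 0.681, -0.0, 0.0]
ft_force: [0.7, -0.2, 0.5]
width: 0.087
deep_tray_c 0.64 px [323.0, 191.5] w [0.4474, -0.0961] sides [(0.0623, -0.072), (0.1211, -1.608)]
[-0.     -0.0003  0.1308] [ 0.87  0.08 -0.77  1.95  0.06  1.14  0.01]
1.4986392415975047
```

```bash
python3 -m pendant '[[0,0,0.02,0],[0,0,0.035,0],[0,0,0.035,0],[0,0,0.025,0],[0,0,0.012,0],[0,0,0.003,0],[0,0,0,0],[0,0,0,0]]' 1|sed -n '2p;4,5p'; python3 -m pendant '[[0,0,0,0],[0,0,0,0],[0,0,0,0],[0,0,0,0],[0,0,0,0],[0,0,0,0]]' 0 35|sed -n '2p;4,6p'; python3 -m pendant '[[0,0,-0.01,0],[0,0,-0.02,0],[0,0,-0.03,0],[0,0,-0.035,0],[0,0,-0.035,0],[0,0,-0.035,0],[0,0,-0.015,0],[0,0,0,0]]'|sed -n '2,6p'
```

```text
ee_pos: [0.448, -0.0999, -0.0091]
ft_force: [-0.1, -0.2, 0.3]
width: 0.0868
ee_pos: [0.447, -0.1, -0.01]
ft_force: [-1.5, -0.2, 5.0]
width: 0.0618
grip_force: 35.0
ee_pos: [0.4487, -0.1, 0.1738]
eef_rot: [0.732, 0.681, 0.001, 0.003]
ft_force: [0.9, -0.4, -1.7]
width: 0.0616
grip_force: 35.0
```

```bash
python3 -m pendant '[[0.02,0.009,0,0],[0.033,0.014,0,0],[0.033,0.014,0,0],[0.033,0.014,0,0],[0.033,0.014,0,0],[0.033,0.014,0,0],[0.033,0.014,0,0],[0.033,0.014,0,0]]' >/dev/null;python3 -m pendant '[[0.032,0.013,0,0],[0,0,0,0],[0,0,0,0],[0,0,0,0]]'|sed -n '2p;4,6p'; python3 look.py w16 .185 deep_tray_c;  python3 -c "
from h import *; s=r.read_state(); print(tool([.589,.174,-.003]).round(4),s['joint_positions'].round(2))"
```

```text
ee_pos: [0.5863, 0.1734, 0.1686]
ft_force: [0.9, -0.4, -2.2]
width: 0.062
grip_force: 35.0
[0.0022 0.0021 0.1722] [ 0.31  0.46 -0.9   1.5   0.36  1.36 -0.68]
```

```bash
python3 -m pendant '[[0.002,0.002,0,0],[0,0,0.02,0],[0,0,0.02,0],[0,0,0.02,0],[0,0,0.02,0],[0,0,0,0],[0,0,0,0]]'|sed -n '2p;4,6p';python3 -m pendant '[[0,0,0.015,0],[0,0,0.015,0],[0,0,0,0]]'|sed -n '2p;4,6p';python3 -m pendant '[[0,0,0.015,0],[0,0,0.015,0],[0,0,0,0]]'|sed -n '2p;4,6p'; python3 -m pendant '[[0,0,0.01,0],[0,0,0.01,0],[0,0,0,0]]'|sed -n '2p;4,6p'
```

```text
ee_pos: [0.5889, 0.1745, 0.0894]
ft_force: [0.0, -0.8, -1.4]
width: 0.0621
grip_force: 35.0
ee_pos: [0.5879, 0.1745, 0.0567]
ft_force: [-1.1, 0.2, -2.8]
width: 0.062
grip_force: 35.0
ee_pos: [0.5874, 0.1746, 0.026]
ft_force: [-0.2, 0.3, -3.7]
width: 0.0611
grip_force: 35.0
ee_pos: [0.5882, 0.175, 0.0075]
ft_force: [-0.2, -0.3, -2.1]
width: 0.0615
grip_force: 35.0
```

```bash
python3 -m pendant '[[0,0,0.004,0],[0,0,0.003,0],[0,0,0,0]]'|sed -n '2p;4,6p'; python3 -m pendant '[[0,0,0.002,0],[0,0,0,0]]'|sed -n '2p;4,6p'; python3 -m pendant '[[0,0,0,0],[0,0,0,0],[0,0,0,0],[0,0,0,0],[0,0,0,0],[0,0,-0.01,0],[0,0,-0.02,0],[0,0,-0.03,0]]' 1|sed -n '2p;4,5p';python3 -m pendant '[[0,0,-0.035,0],[0,0,-0.035,0],[0,0,-0.035,0],[0,0,-0.01,0],[0,0,0,0]]' |sed -n '2p;4,5p'; python3 look.py w17 .047 deep_tray_c;python3 look.py w17 .028 shoulder_c backpack_c foot_c
```

```text
ee_pos: [0.5891, 0.1755, 0.0023]
ft_force: [0.9, 0.1, -2.5]
width: 0.0617
grip_force: 35.0
ee_pos: [0.5893, 0.1755, 0.0006]
ft_force: [-0.6, 0.5, -2.0]
width: 0.0619
grip_force: 35.0
ee_pos: [0.5877, 0.175, 0.0599]
ft_force: [0.7, -0.0, 0.6]
width: 0.0869
ee_pos: [0.5907, 0.1766, 0.18]
ft_force: [-0.1, 0.3, -0.1]
width: 0.0869
deep_tray_c 0.6 px [321.5, 181.5] w [0.5903, 0.1766] sides [(0.0634, -0.074), (0.1172, -1.616)]
shoulder_c 0.88 px [312.0, 146.0] w [0.5805, 0.2111] sides [(0.0233, -0.073), (0.0192, -1.644)]
backpack_c 0.88 px [314.3, 192.7] w [0.5787, 0.159] sides [(0.0224, 0.0), (0.0216, -1.575)]
foot_c 0.6 px [334.9, 173.0] w [0.6031, 0.1799] sides [(0.0223, 1.305), (0.0246, -0.273)]
foot_c 0.27 px [322.2, 221.8] w [0.585, 0.1235] sides [(0.1008, -0.061), (0.2949, -1.587)]
```

```bash
python3 -m pendant '[[-0.02,-0.022,0,0],[-0.026,-0.028,0,0],[-0.026,-0.028,0,0],[-0.026,-0.028,0,0],[-0.027,-0.029,0,0],[0,0,0,0],[0,0,0,0]]'|sed -n '2p;4,5p'; python3 look.py w18 .033 divided_tray_c;  python3 -c "
from h import *; s=r.read_state(); print(tool([.4465,.061,-.0175]).round(4),s['joint_positions'].round(2))"
```

```text
ee_pos: [0.4445, 0.0582, 0.1757]
ft_force: [0.6, 0.5, 0.6]
width: 0.0873
divided_tray_c 0.57 px [472.5, 44.3] w [0.5984, 0.1792] sides [(0.0202, 1.418), (0.0256, -0.24)]
divided_tray_c 0.3 px [486.8, 209.5] w [0.6254, 0.0082] sides [(0.1676, 1.503), (0.0099, -0.223)]
[0.0002 0.0006 0.1931] [ 0.74 -0.   -0.96  1.88 -0.    1.26 -0.29]
```

```bash
python3 -m pendant '[[0,0.001,0.03,0],[0,0,0.035,0],[0,0,0.035,0],[0,0,0.035,0],[0,0,0.03,0],[0,0,0.018,0],[0,0,0.007,0],[0,0,0,0]]' 1|sed -n '2p;4,5p'; python3 -m pendant '[[0,0,0.002,0],[0,0,0,0],[0,0,0,0]]'|sed -n '2p;4,5p'; python3 -m pendant '[[0,0,0,0],[0,0,0,0],[0,0,0,0],[0,0,0,0],[0,0,0,0],[0,0,0,0]]' 0 35|sed -n '2p;4,6p'; python3 -m pendant '[[0,0,-0.01,0],[0,0,-0.02,0],[0,0,-0.03,0],[0,0,-0.035,0],[0,0,-0.035,0],[0,0,-0.035,0],[0,0,-0.03,0],[0,0,0,0]]'|sed -n '2,6p'
```

```text
ee_pos: [0.4454, 0.0625, -0.0162]
ft_force: [0.7, -0.4, -0.1]
width: 0.0869
ee_pos: [0.4475, 0.0608, -0.0153]
ft_force: [-0.5, 0.2, -0.3]
width: 0.0869
ee_pos: [0.4465, 0.0605, -0.0162]
ft_force: [-1.1, -0.6, 3.0]
width: 0.0609
grip_force: 35.0
ee_pos: [0.4492, 0.0616, 0.1845]
eef_rot: [0.732, 0.681, 0.003, 0.003]
ft_force: [0.6, 0.0, -1.8]
width: 0.0617
grip_force: 35.0
```

```bash
python3 -m pendant '[[0.02,0.022,0,0],[0.026,0.028,0,0],[0.026,0.028,0,0],[0.026,0.028,0,0],[0.025,0.026,0,0],[0,0,0,0],[0,0,0,0],[0,0,0,0]]'|sed -n '2p;4,6p'; python3 -c "
from h import *; s=r.read_state(); print(tool([.589,.174,.028]).round(4),s['joint_positions'].round(2))"
```

```text
ee_pos: [0.5864, 0.1737, 0.1784]
ft_force: [-0.8, 0.0, -0.3]
width: 0.0618
grip_force: 35.0
[0.0005 0.0027 0.1504] [ 0.36  0.48 -0.98  1.48  0.4   1.39 -0.71]
```

```bash
python3 -m pendant '[[0.0005,0.0025,0,0],[0,0,0.02,0],[0,0,0.02,0],[0,0,0.02,0],[0,0,0.015,0],[0,0,0,0],[0,0,0,0]]'|sed -n '2p;4,6p';python3 -m pendant '[[0,0,0.015,0],[0,0,0.015,0],[0,0,0,0]]'|sed -n '2p;4,6p';python3 -m pendant '[[0,0,0.015,0],[0,0,0.015,0],[0,0,0,0]]'|sed -n '2p;4,6p'; python3 -m pendant '[[0,0,0.006,0],[0,0,0.004,0],[0,0,0,0]]'|sed -n '2p;4,6p'
```

```text
ee_pos: [0.5894, 0.173, 0.1039]
ft_force: [0.3, -0.4, -0.7]
width: 0.0619
grip_force: 35.0
ee_pos: [0.5884, 0.173, 0.0708]
ft_force: [-0.5, -0.9, -2.1]
width: 0.0618
grip_force: 35.0
ee_pos: [0.5879, 0.1731, 0.0401]
ft_force: [-0.8, -0.3, -1.0]
width: 0.0618
grip_force: 35.0
ee_pos: [0.5893, 0.1739, 0.0329]
ft_force: [0.1, 0.0, -1.3]
width: 0.0621
grip_force: 35.0
```

```bash
python3 -m pendant '[[0,0,0.003,0],[0,0,0,0],[0,0,0,0]]'|sed -n '2p;4,6p'; python3 -m pendant '[[0,0,0.002,0],[0,0,0,0],[0,0,0,0]]'|sed -n '2p;4,6p'; python3 -m pendant '[[0,0,0,0],[0,0,0,0],[0,0,0,0],[0,0,0,0],[0,0,0,0],[0,0,-0.01,0],[0,0,-0.02,0],[0,0,-0.03,0]]' 1|sed -n '2p;4,5p';python3 -m pendant '[[0,0,-0.035,0],[0,0,-0.035,0],[0,0,-0.015,0],[0,0,0,0],[0,0,0,0]]' |sed -n '2p;4,5p'; python3 look.py w19 .077 divided_tray_c
```

```text
ee_pos: [0.5897, 0.174, 0.0308]
ft_force: [0.4, -0.0, -0.7]
width: 0.062
grip_force: 35.0
ee_pos: [0.5896, 0.1739, 0.0286]
ft_force: [-0.4, 0.1, -0.9]
width: 0.0617
grip_force: 35.0
ee_pos: [0.5882, 0.1734, 0.0879]
ft_force: [0.0, -0.3, -0.9]
width: 0.087
ee_pos: [0.59, 0.1742, 0.1749]
ft_force: [-0.3, -0.2, -0.6]
width: 0.0871
divided_tray_c 0.93 px [323.0, 187.0] w [0.5909, 0.1777] sides [(0.0627, -0.073), (0.1186, -1.611)]
```

```bash
python3 -m pendant '[[-0.004,0.03,0,0],[-0.004,0.032,0,0],[-0.004,0.032,0,0],[-0.004,0.032,0,0],[-0.005,0.031,0,0],[-0.002,0,0,0],[0,0,0,0],[0,0,0,0]]'|sed -n '2p;4,5p'; python3 look.py w20 .033 lidded_tray_c; python3 -c "
from h import *; s=r.read_state(); print(tool([.745,.1398,-.0165]).round(4),s['joint_positions'].round(2))"
```

```text
ee_pos: [0.7436, 0.1402, 0.1722]
ft_force: [-1.0, 0.1, -0.4]
width: 0.0868
lidded_tray_c 0.76 px [325.0, 175.5] w [0.7461, 0.1448] sides [(0.1181, 1.472), (0.0611, -0.072)]
lidded_tray_c 0.22 px [323.5, 324.5] w [0.7307, -0.0463] sides [(0.0555, -0.071), (0.0437, -1.621)]
[-0.0005  0.0017  0.1901] [ 0.19  0.78 -0.85  1.02  0.56  1.55 -0.58]
```

```bash
python3 -m pendant '[[0,0.002,0.03,0],[0,0,0.035,0],[0,0,0.035,0],[0,0,0.035,0],[0,0,0.03,0],[0,0,0.015,0],[0,0,0.005,0],[0,0,0,0]]' 1|sed -n '2p;4,5p'; python3 -m pendant '[[0,0,0.003,0],[0,0,0,0],[0,0,0,0]]'|sed -n '2p;4,5p'; python3 -m pendant '[[0,0,0,0],[0,0,0,0],[0,0,0,0],[0,0,0,0],[0,0,0,0],[0,0,0,0]]' 0 35|sed -n '2p;4,6p'; python3 -m pendant '[[0,0,-0.01,0],[0,0,-0.02,0],[0,0,-0.03,0],[0,0,-0.035,0],[0,0,-0.035,0],[0,0,-0.035,0],[0,0,-0.03,0],[0,0,0,0]]'|sed -n '2,6p'
```

```text
ee_pos: [0.746, 0.1396, -0.0114]
ft_force: [0.5, -0.3, -0.1]
width: 0.0872
ee_pos: [0.7474, 0.1397, -0.0124]
ft_force: [-0.2, 0.2, 0.5]
width: 0.087
ee_pos: [0.7464, 0.1395, -0.0142]
ft_force: [-1.3, -1.0, 3.1]
width: 0.0616
grip_force: 35.0
ee_pos: [0.7485, 0.1407, 0.1893]
eef_rot: [0.733, 0.681, 0.004, 0.002]
ft_force: [0.1, 0.4, 0.2]
width: 0.062
grip_force: 35.0
```

```bash
python3 -m pendant '[[0.004,-0.03,0,0],[0.004,-0.032,0,0],[0.004,-0.032,0,0],[0.004,-0.032,0,0],[0.005,-0.033,0,0],[0.002,0,0,0],[0,0,0,0],[0,0,0,0]]'|sed -n '2p;4,6p'; python3 -m pendant '[[0,0,0,0]]' >/dev/null; python3 -c "
from h import *; s=r.read_state(); print(tool([.589,.174,.06]).round(4),s['width'],s['joint_positions'].round(2))"
```

```text
ee_pos: [0.5901, 0.1735, 0.1812]
ft_force: [1.0, -1.1, -1.7]
width: 0.0618
grip_force: 35.0
[ 0.0006 -0.0017  0.1208] 0.06207794207608715 [ 0.36  0.49 -0.98  1.47  0.41  1.4  -0.71]
```

```bash
python3 -m pendant '[[0,-0.0015,0,0],[0,0,0.02,0],[0,0,0.02,0],[0,0,0.02,0],[0,0,0.01,0],[0,0,0,0],[0,0,0,0]]'|sed -n '2p;4,6p';python3 -m pendant '[[0,0,0.015,0],[0,0,0.015,0],[0,0,0,0]]'|sed -n '2p;4,6p';python3 -m pendant '[[0,0,0.008,0],[0,0,0.006,0],[0,0,0,0],[0,0,0,0]]'|sed -n '2p;4,6p'
```

```text
ee_pos: [0.5883, 0.1741, 0.1108]
ft_force: [0.0, -0.1, -1.1]
width: 0.0612
grip_force: 35.0
ee_pos: [0.5869, 0.1732, 0.0777]
ft_force: [0.0, 0.1, -1.9]
width: 0.0617
grip_force: 35.0
ee_pos: [0.588, 0.1741, 0.0665]
ft_force: [-0.1, -0.3, -0.8]
width: 0.0616
grip_force: 35.0
```

```bash
python3 -m pendant '[[0,0,0.003,0],[0,0,0,0],[0,0,0,0]]'|sed -n '2p;4,6p'; python3 -m pendant '[[0,0,0.002,0],[0,0,0,0],[0,0,0,0]]'|sed -n '2p;4,6p'; python3 -m pendant '[[0,0,0,0],[0,0,0,0],[0,0,0,0],[0,0,0,0],[0,0,0,0],[0,0,-0.01,0],[0,0,-0.02,0],[0,0,-0.03,0]]' 1|sed -n '2p;4,5p';python3 -m pendant '[[0,0,-0.035,0],[0,0,-0.015,0],[0,0,0,0],[0,0,0,0],[0,0,0,0]]' |sed -n '2p;4,5p'; python3 look.py w21 .107 lidded_tray_c
python3 - <<'E'
from h import *
s=cam("scene");save(s,"s4.png"); a=cv2.imread("pics/w21.png")[70:270,230:410]; b=s["img"][150:260,260:430,::-1]
cv2.imwrite("pics/chk.png",np.hstack([cv2.resize(a,(380,420)),cv2.resize(b,(420,272+148),interpolation=2)]))
E
```

```text
ee_pos: [0.5882, 0.1741, 0.0638]
ft_force: [-0.6, -0.0, -0.2]
width: 0.0618
grip_force: 35.0
ee_pos: [0.5881, 0.174, 0.0616]
ft_force: [-0.8, 0.2, -0.9]
width: 0.0616
grip_force: 35.0
ee_pos: [0.5868, 0.1735, 0.1209]
ft_force: [0.6, -0.0, -0.1]
width: 0.0868
ee_pos: [0.5878, 0.1738, 0.1712]
ft_force: [-0.6, 0.2, -0.8]
width: 0.087
lidded_tray_c 0.82 px [323.5, 195.0] w [0.5891, 0.1795] sides [(0.061, -0.073), (0.1172, -1.607)]
```

View pics/chk.png

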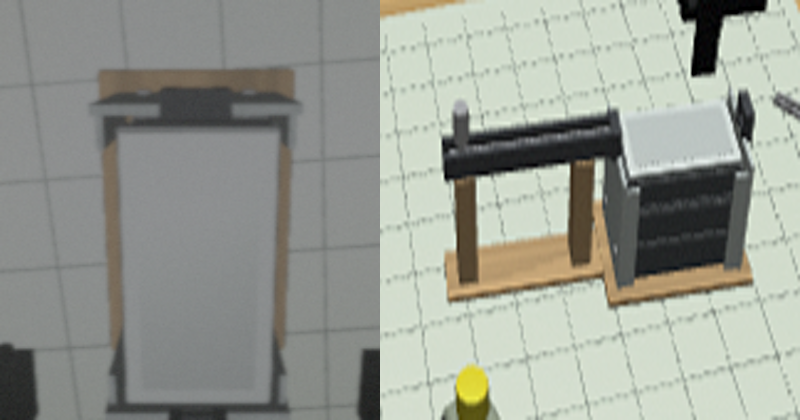

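The left half shows the lid centred and squarely between the uprights. The right half shows the full stack upright, with the knob drawn at (460,108). Now I push the bolt home from the knob's -y side.

```bash
python3 -m pendant '[[-0.03,0,0,0],[-0.036,0,0,0],[-0.036,0,0,0],[-0.036,0.001,0,0],[-0.036,0.001,0,0],[-0.036,0,0,0],[-0.036,0,0,0],[-0.005,0,0,0]]' 0 20 >/dev/null; python3 -m pendant '[[0,0,0,0],[0,0,0,0],[0,0,0.02,0],[0,0,0.02,0],[0,0,0.018,0],[0,0,0,0],[0,0,0,0]]'|sed -n '2,5p'; python3 -c "
from h import *; print(tool([.5717,-.075,.108]).round(4))"
```

```text
ee_pos: [0.5714, -0.0744, 0.1134]
eef_rot: [0.732, 0.682, -0.0, -0.001]
ft_force: [-0.1, 0.0, 0.6]
width: 0.0017
[-0.0005  0.0003  0.0054]
```

```bash
python3 -m pendant '[[0,0,0.005,0],[0,0,0,0],[0.006,0,0,0],[0.006,0,0,0],[0.006,0,0,0],[0.006,0,0,0]]'|sed -n '2p;4p'; python3 -m pendant '[[0.012,0,0,0],[0.012,0,0,0],[0.012,0,0,0],[0.012,0,0,0]]'|sed -n '2p;4p'; python3 -m pendant '[[0.012,0,0,0],[0.012,0,0,0],[0.012,0,0,0],[0.012,0,0,0]]'|sed -n '2p;4p'; python3 -m pendant '[[0.008,0,0,0],[0.006,0,0,0],[0,0,0,0]]'|sed -n '2p;4p'
```

```text
ee_pos: [0.5739, -0.0521, 0.1092]
ft_force: [-0.1, -2.3, 2.3]
ee_pos: [0.5771, -0.0029, 0.1088]
ft_force: [-1.0, -2.6, 2.3]
ee_pos: [0.5804, 0.0447, 0.1086]
ft_force: [-1.9, -2.6, 2.5]
ee_pos: [0.5814, 0.0593, 0.1086]
ft_force: [0.3, -0.3, -0.7]
```

```bash
python3 -m pendant '[[0.005,0,0,0],[0.005,0,0,0],[0.003,0,0,0],[0,0,0,0]]'|sed -n '2p;4p'; for i in 1 2 3 4; do python3 -m pendant '[[0.002,0,0,0],[0.0015,0,0,0],[0,0,0,0]]'|sed -n '2p;4p'; done
```

```text
ee_pos: [0.5825, 0.0709, 0.1086]
ft_force: [0.1, -0.1, -0.9]
ee_pos: [0.5828, 0.0738, 0.1086]
ft_force: [-0.3, -1.0, -0.6]
ee_pos: [0.5829, 0.0758, 0.1085]
ft_force: [-2.9, -5.5, 2.1]
ee_pos: [0.583, 0.0761, 0.1084]
ft_force: [-6.1, -15.6, 6.4]
ee_pos: [0.583, 0.0762, 0.1084]
ft_force: [-9.3, -26.1, 11.9]
```

```bash
python3 -m pendant '[[-0.008,0,0,0],[-0.015,0,0,0],[0,0,-0.03,0],[0,0,-0.035,0],[0,0,-0.035,0],[0,0,-0.035,0],[-0.04,0,0,0],[-0.04,0,0,0]]'|sed -n '1,4p'; python3 -m pendant '[[-0.04,0,0,0],[-0.04,0,0,0],[0,0,0,0],[0,0,0,0]]'|sed -n '1,4p'
python3 - <<'E'
from h import *
s=cam("scene");save(s,"s5.png"); t=cam("top"); save(t,"t5.png")
w=cam("wrist"); save(w,"w22.png"); print(r.outline_of("bolt_knob","scene")[:1] and r.outline_of("bolt_knob","scene")[0]["bbox"], w2px(s,[.5832,.094,.144]))
b=s["img"][150:290,180:450,::-1]; cv2.imwrite("pics/fin.png",cv2.resize(b,(800,415),interpolation=2))
E
```

```text
time: 73.87
ee_pos: [0.5772, -0.0155, 0.2465]
eef_rot: [0.73, 0.683, 0.002, 0.001]
ft_force: [0.8, -0.7, -1.3]
time: 74.2
ee_pos: [0.5702, -0.101, 0.2434]
eef_rot: [0.734, 0.679, 0.0, 0.0]
ft_force: [-0.8, 1.0, 0.7]
[376.9, 179.2, 57.1, 16.5] [350.94801196 176.75492317]
```

View pics/fin.png

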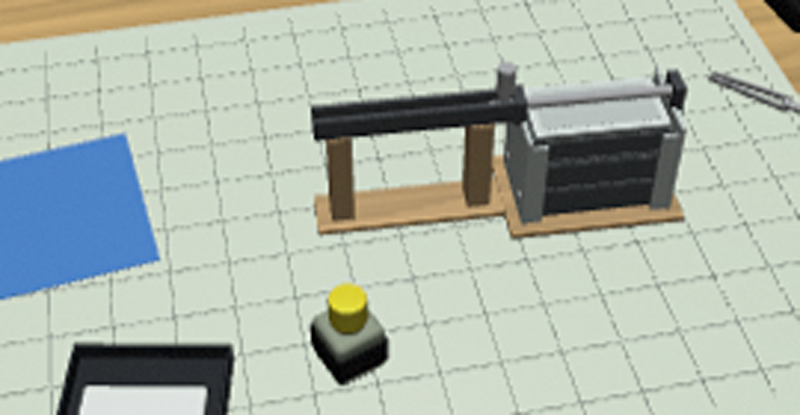

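The picture shows the bolt across the lid into the keeper at (672,90), the knob at its home end at (507,75), the stack upright and the sheet empty. I'm handing it in.

```bash
python3 -c "
from bench import r
print(r.close_job())"
```

```text
the job is handed in; nothing more can be done
None
```

The job is handed in at about 74 s of the 210 s: all three kit parts I found lie flat in the deep tray, the trays are restacked in order, and the bolt is against its stop in the keeper; no verdict was returned.

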